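# Put the packet away and hold the float flush on the sloped tile

## Robot

A 6-joint arm with a two-finger parallel gripper is mounted at the origin on the work surface. World frame = base frame: x ahead of the robot, y to its left, z up, the work surface at z = 0. Lengths are in mm, angles in rad, forces in N, time in s.
With the tool pointing down it reaches from about 350 to 875 mm from the base axis. Payload 4.2 kg.
Tool frame: the origin (TCP) lies midway between the tips of the shut fingers; the grasp point (between the pads) lies arm.grip_depth behind it (arm.grip_depth is the distance from the TCP to the grasp point, in mm); z points along the fingers, y is the direction in which the jaws open and shut (so a half turn about z gives the same grasp; the last joint's range is limited). The gripper opens to 85 mm and grips with 20 to 120 N. Pads are 22 mm wide; open, the fingers measure 114 mm over their backs; the gripper's body (76 mm by 85 mm) begins 54 mm behind the grasp point. The pads swing forward as they close: fully open they stand 13 mm farther back than shut.
Start: joints at [1.603, 0.385, 0.008, 0, -1.194, -0.259], TCP at [140.507, 608.98, 207.812] pointing down, gripper open.
Joint ranges: [-3.14, 3.14], [-1.21, 2.06], [-1.07, 1.41], [-3.16, 2.05], [-2.99, -0.16], [-3.1, 3.1]. Speed limits (rad/s): [2.79, 2.79, 3.14, 3.14, 3.14, 3.14].

## Interface

Orientations are given as a unit quaternion [x, y, z, w].
In Python, from bench import arm gives the robot as it stands.
- The arm moves only by the tool play_rows, never from a script. Its argument "motion" is one flat list of numbers, 7 for each row, row after row: the opening in per cent of the stroke, from 0 (shut) to 100 (fully open), then the shift along the world's x, y, z in cm, then the turn, a rotation vector about the world's x, y, z in degrees. A call has 1 to 5 rows; each row is the pose to reach, as a shift and turn from the pose commanded when the call began; what a row does not reach only later rows make up. A row lasts 1/8 s, in which the tool goes at most 62.5 mm and 10.7 degrees, less where a joint would pass 70% of its speed; a pose out of reach is approached as far as the arm can. A call with a gripper value outside its range is refused whole. The fingers move at their own pace and stop on an object; the grip force is fixed at half the most. Time passes only in rows, so rows that repeat a pose let the fingers close. It gives the time, the measured TCP pose, the force and the opening at its end, in the units of the state.
- arm.read_state(): the state, without advancing time (a new reading comes with each control period).
- arm.get_image(name): name is "side" or "top" or "wrist"; returns (picture, depth): 400x640x3 uint8, red, green, blue; 400x640 float32, mm along the optical axis (not along the pixel's ray), 0 where there is no reading.
- arm.camera_info(name): a dict with "fovy" (degrees; the focal length in pixels is half the picture's height over the tangent of half this angle, whatever the lens; pixels are square), "cx", "cy" (the principal point, pixels), "R" (3x3) and "t" (3): a world point X has camera coordinates R X + t. Camera axes: x right, y down, z forward; pixel columns grow to the right and rows downward; lengths in mm; the calibration is good to about 2 mm. A picture is of the moment at which its call begins: read the wrist's pose just before it. camera_info takes no time and is no camera call; for the wrist camera it gives the pose at the moment of the call.
- arm.job_done(): hands the job in, once; it reports no verdict.
Trained networks look in the newest picture that a camera, given by its name, has taken for a name from the list of things; names that differ only in an ending like _2 or _b are one class to them, and where a whole thing is asked for, a point or a joint stands for the part that bears it (a point fixed in the world has none). Each returns a list of dicts, best first, with "confidence" (0 to 1); they miss things now and then, are a little off and sometimes report something else, mostly with a low value. They report only what shows in the picture. A call takes as long as a camera call. They do not tell look-alikes from the thing itself.
- arm.outline_of(thing, camera): "mask" (400x640 bool, what is visible of it) and "extent" ([left, top, width, height] in pixels, round what is visible of it).
- arm.place_of(thing, camera): "uv" ([column, row] in pixels: a listed point, or the origin of a listed thing).
The state is a dict: "clock": time; "joints": joint angles; "joint_vel": joint speeds; "joint_efforts": joint torques, N m; "position": TCP position; "ee_rot": TCP orientation; "contact_force": force on the tool from outside, world axes, zero at the start; "wrist_torque": the same for the moment, N m; "gripper_width": finger opening in mm.
Only numpy, scipy, OpenCV 4.12 (cv2) and the standard library are available. Lean on these libraries where they do the work, as an engineer would, in place of code of your own. Each camera call takes 0.05 s, during which the arm holds its last target.

## Task

First put the small packet of tile spacers into the open drawer of the tilting stand and slide the drawer fully shut, leaving the stand's slope as it is set. Then pick up the wooden hand float (it has a bar handle), lay its flat underside flush on the middle of the sloping clay tile, squared up with the tile, and press it on gently but steadily with more than its own weight (about 10 N). Finish while still gripping the float and pressing it there, so that the tile stays put while it bonds; leave the jar, bowl and plaster prop alone.

Things in the scene. Friction and masses are not known exactly. Their poses are not given: they have to be found in the camera images.
- packet_mid (a point): Cardboard packet with a paper band, a solid block 50 (its x) x 36 (its y) x 40 mm high, about 90 g; starts upright on the table, to the left or right of the stand. This point is its centre, half-way up (20 mm over its underside); z is up.
- float_grip (a point): Wooden hand float, about 200 g, starts on the table on its flat underside, on the other side of the stand from the packet: a flat sole 90 (its x) x 70 (its y) x 12 mm thick, with a bar handle upright on its middle, 60 long (along its x), 18 thick (along its y), its top 52 mm over the underside. This point is in the middle of the bar, 36 mm above the underside; z points from the sole up through the handle.
- float_face (a point): Centre of the float's flat underside, same axes as float_grip.
- float: The float as a whole; origin at the centre of its underside, same axes as float_grip.
- drawer (a joint): How far the stand's drawer is open, m: 0 = fully shut (a stop), starts 0.10 to 0.12 open. It slides along the stand's x with about 1.5 N of friction and stays where it is left. It may be shut by pushing its front panel.
- drawer_front (a point): Centre of the outer face of the drawer's front panel, which is plain (no handle), 160 wide (y), 58 mm high (29 above and below this point), 12 mm thick. x points into the stand (the way to push it shut), y is along the panel, z is up. Its centre is 37 mm above the table. When shut it is level with the stand's front.
- drawer_floor (a point): Centre of the drawer's inner floor (15 mm above the table); same axes. The inside is 143 long (x) x 146 wide (y), side walls stand 32 mm above the floor, the front panel 51 mm above it. Only the front part shows: the open value less 12 mm is clear between the front panel's inner face (74 mm towards -x of this point) and the stand's front face; the rest is under the stand's top.
- stand: Fixed plywood stand, 200 deep (x) x 180 wide (y) x 76 mm high, a box with the drawer in its front (-x side, towards the robot) and a tilting board hinged on top. Origin under its centre on the table; x points away from the drawer front.
- tile_face (a point): Centre of the top face of the dark clay tile fixed on the tilting board, flat (fine raised arcs may be ignored). z is normal to the face (up, leaning to the robot), x runs up the slope, y across it. The tile is 130 (x) x 120 (y) x 14 mm thick; its low edge has a wooden ledge that does not stand above the tile; nothing on the board stands above the face but two thin guide bows at the sides, 83 mm to either side of the middle.
- board_top_edge (a point): Middle of the upper (far) edge of the tilting board; shows whether the slope was changed.
- board: The tilting board with the tile, 165 (x, up the slope) x 150 x 12 mm without the tile; origin on its hinge axis at the low end. It is set at a slope of 0.2 to 0.5 rad, the far end higher, and clamped by friction that holds against gentle pressing. The hinge axis lies 82 mm above the table and 85 mm towards the drawer from the stand's centre.
- packet: The packet as a whole; origin at the centre of its underside.
- jar_mid (a point): Bystander: closed jar, 60 mm across, 85 mm high; this point is half-way up.
- bowl: Bystander: white bowl, 90 mm across, 45 mm high; origin under its centre.
- prop_center (a point): Bystander: plaster kiln prop, an upright cylinder 40 mm across, 60 mm high; this point is its centre.
Not all that is in view belongs to the job. Leave any green or purple look-alike of the float alone.

How it is judged:
By the outcome, as a careful person would: the job done as asked, in the order asked, and still so for the second after the job is handed in, while the arm keeps its last pose, push and grip.
It also fails if it takes over 67 s, if anything falls off the work surface, if the arm or the gripper's body presses on something with over 40 N, if the wrist force passes 120 N, or if a joint passes its speed limit or range.

## Working session

There is one attempt and no reset: what is moved stays moved. The work goes in short steps, Python scripts to look and compute and a tool call to move; the robot and the scene stay as the last step left them, time stands still between calls to the robot, and variables do not carry over. Pictures are saved under pics/ and viewed, and the job is handed in when it is done.

Besides the shell and the picture viewer there is one more tool, called after "Emit:" in YAML: its name, and indented under it one key for each argument. play_rows: Moves the arm, as the interface text tells. Its arguments: {"type":"object","properties":{"motion":{"type":"array","items":{"type":"number"}}},"required":["motion"]}

```bash
ls; mkdir -p pics; python3 - <<'E'
from bench import arm
import cv2,numpy as np
s=arm.read_state();print({k:np.round(v,3).tolist() for k,v in s.items()}, arm.grip_depth)
for n in("side","top","wrist"):
    i=arm.camera_info(n);print(n,i)
    p,d=arm.get_image(n);cv2.imwrite(f"pics/{n}0.png",p[:,:,::-1]);np.save(f"pics/{n}0.npy",d)
print(arm.read_state()['clock'])
E
```

```text
pics
{'clock': 0.0, 'joints': [1.603, 0.386, 0.007, -0.001, -1.194, -0.259], 'joint_vel': [-0.001, -0.0, 0.001, 0.001, -0.001, -0.001], 'joint_efforts': [-0.0, -39.229, 18.84, 4.186, -0.005, -0.0], 'position': [140.393, 608.38, 206.737], 'ee_rot': [0.994, -0.113, -0.0, 0.001], 'contact_force': [-0.216, 0.689, 0.169], 'wrist_torque': [-0.024, 0.013, -0.013], 'gripper_width': 85.794} 18.700000000000003
side {'fovy': 44.910864393314846, 'cx': 317.3653861569446, 'cy': 199.93286735100398, 'R': array([[ 0.93958021, -0.34214554, -0.01120095],
       [-0.25381921, -0.67432199, -0.69344478],
       [ 0.22970599,  0.65439001, -0.72042271]]), 't': array([-481.49929749,  243.25713162, 1047.21205414])}
top {'fovy': 48.96693273622889, 'cx': 320.9124013083507, 'cy': 202.8892048590111, 'R': array([[ 0.01034987, -0.99992814, -0.00604916],
       [-0.97995888, -0.00893932, -0.19899921],
       [ 0.19893084,  0.00798755, -0.97998098]]), 't': array([  81.64310609,  555.36442178, 1011.18014243])}
wrist {'fovy': 64.17981884442575, 'cx': 316.469344674584, 'cy': 200.61521992152447, 'R': array([[-0.22494751, -0.97436732,  0.00263601],
       [-0.93074154,  0.21567474,  0.29530424],
       [-0.28830332,  0.06397451, -0.95539963]]), 't': array([623.87218954, -38.65210223, 378.66634252])}
0.15
```

View pics/side0.png

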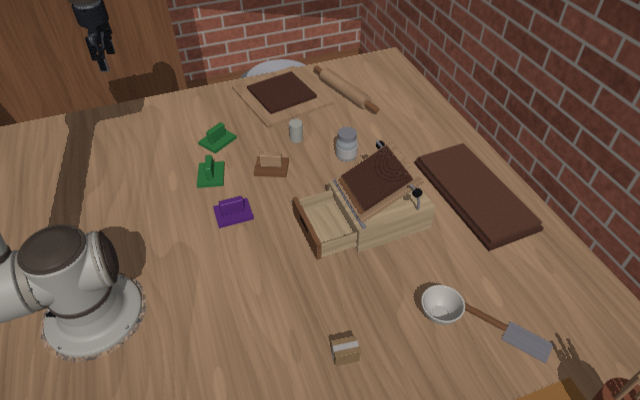

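View pics/top0.png

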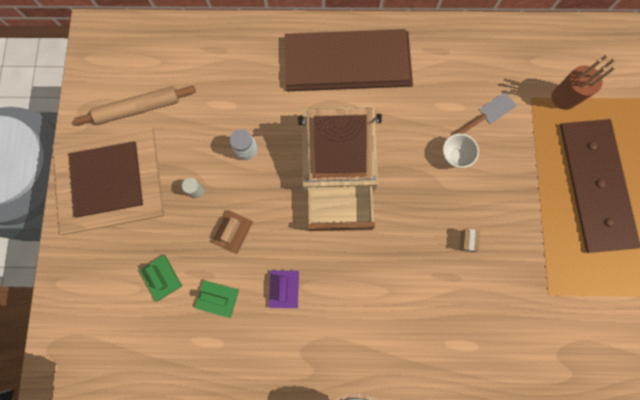

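View pics/wrist0.png

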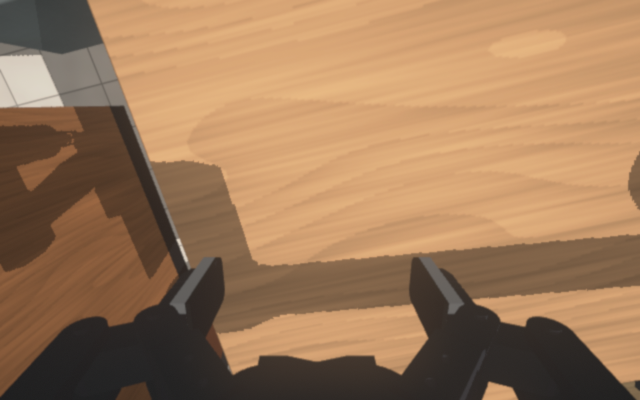

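The side and top views show the stand at top (340,150), its open drawer at (340,205), the packet at (470,240) and the brown float at (231,231). The look-alikes are green and purple. Next I measure them.

```bash
cat > h.py <<'E'
from bench import arm
import numpy as np, cv2
def f(i): return 200/np.tan(np.radians(i["fovy"])/2)
def cloud(d,i):
    v,u=np.mgrid[0:400,0:640]; F=f(i)
    c=np.stack([(u-i["cx"])/F*d,(v-i["cy"])/F*d,d],-1)
    return (c-i["t"])@i["R"]   # R^T(c-t)
def proj(X,i):
    c=np.asarray(X)@i["R"].T+i["t"]; F=f(i)
    return np.stack([c[...,0]/c[...,2]*F+i["cx"],c[...,1]/c[...,2]*F+i["cy"]],-1)
def ray_z(uv,z,i):
    F=f(i);r=np.array([(uv[0]-i["cx"])/F,(uv[1]-i["cy"])/F,1])@i["R"]
    C=-i["t"]@i["R"]; return C+r*(z-C[2])/r[2]
E
python3 - <<'E'
from h import *
np.set_printoptions(precision=1,suppress=True)
for cam in("top","side"):
    i=arm.camera_info(cam); arm.get_image(cam)[1]; d=np.load(f"pics/{cam}0.npy"); P=cloud(d,i)
    print(cam,"table z",np.median(P[300:380,250:450,2]) if cam=="top" else "")
    for t,zz in dict(packet=40,float=12,jar_mid=85,bowl=45,prop_center=60,tile_face=None,drawer=None,stand=None).items():
        for o in arm.outline_of(t,cam)[:2]:
            m=o["mask"]&(d>0); m=cv2.erode(m.astype(np.uint8),np.ones((3,3)))>0
            q=P[m]; 
            if len(q)==0: continue
            print(t,round(o["confidence"],2),o["extent"],"med",np.median(q,0),"lo",np.percentile(q,2,axis=0),"hi",np.percentile(q,98,axis=0))
    for t in("packet_mid","float_grip","float_face","drawer_front","drawer_floor","tile_face","board_top_edge","stand","jar_mid","bowl","prop_center","board"):
        for o in arm.place_of(t,cam)[:2]: 
            u=o["uv"];print(t,round(o["confidence"],2),np.array(u),P[int(u[1]),int(u[0])])
print(arm.read_state()["clock"])
E
```

```text
top table z 0.3197296518724968
packet 0.65 [458.4, 231.3, 22.4, 20.7] med [ 469.1 -273.    40.2] lo [ 447.5 -292.3   14.8] hi [ 493.3 -257.7   44.6]
float 0.93 [138.1, 254.1, 42.7, 48.7] med [373.4 476.6  13.4] lo [328.7 440.3   8.5] hi [416.  521.7  54.2]
float 0.92 [209.7, 210.5, 41.4, 40.9] med [486.9 305.7  13.4] lo [446.9 272.1   8.4] hi [532.8 348.7  54.4]
jar_mid 0.58 [230.1, 127.7, 27.1, 31.0] med [696.1 280.8  83.5] lo [678.  257.9  24.5] hi [726.1 305.7  88.6]
bowl 0.64 [445.1, 131.5, 31.5, 36.6] med [ 706.2 -270.5   18.6] lo [ 665.5 -299.6    3.4] hi [ 735.  -232.1   44.7]
bowl 0.17 [308.0, 184.7, 69.0, 47.7] med [550.4  40.9  16.1] lo [494.  -32.9  11.3] hi [604.4 113.2  68.2]
prop_center 0.85 [179.3, 175.5, 23.0, 22.3] med [591.3 403.1  59.4] lo [577.1 390.2  16.5] hi [608.4 423.4  64.4]
tile_face 0.78 [295.4, 107.0, 86.4, 72.5] med [677.7  46.5 142.5] lo [609.6 -24.1  97. ] hi [748.6 115.4 171. ]
drawer 0.94 [305.5, 185.1, 68.2, 41.3] med [550.   41.7  16. ] lo [494.  -32.7  11.3] hi [602.8 112.8  68.2]
drawer 0.63 [298.7, 107.0, 81.4, 75.9] med [677.9  45.5 142.6] lo [
[... 2464 characters left out ...]
. ]
float_face 0.87 [272.7 169.1] [484.5 288.7  15.9]
drawer_front 0.87 [305.7 230.2] [492.2  28.9  39.4]
drawer_front 0.68 [347.3 351.8] [ 467.3 -292.2   44.8]
drawer_floor 0.92 [335.7 223.6] [573.4  39.9  20.2]
drawer_floor 0.3 [354.  199.8] [612.5  22.2 108.1]
tile_face 0.81 [376.9 174.6] [676.6  46.4 145.2]
board_top_edge 0.69 [405.6 157.5] [858.9 217.9   1.8]
stand 0.66 [381.8 213.3] [667.6 -13.5  75.2]
jar_mid 0.6 [347.1 142.5] [695.2 261.9  70.8]
jar_mid 0.35 [345.7 352.5] [ 463.8 -290.9   40.7]
bowl 0.92 [442.3 313.9] [ 697.1 -266.3    8.5]
prop_center 0.65 [295.8 130.4] [586.3 390.8  48.5]
board 0.62 [301.2 228. ] [492.2  62.   10.6]
board 0.56 [351.2 200.2] [608.3  29.4  99.3]
2.25
```

```bash
python3 - <<'E'
from h import *
np.set_printoptions(precision=2,suppress=True)
for cam in("top","side"):
    i=arm.camera_info(cam); d=np.load(f"pics/{cam}0.npy"); P=cloud(d,i).reshape(-1,3);P=P[d.ravel()>0]
    def box(lo,hi): return P[np.all((P>lo)&(P<hi),axis=1)]
    def rect(q):
        (c,s,a)=cv2.minAreaRect(q[:,:2].astype(np.float32)); return np.array(c),np.array(s),a,len(q)
    print(cam,"packet top",rect(box([430,-320,34],[510,-240,60])))
    print("float all",rect(box([430,250,7],[560,360,70])),"handle",rect(box([430,250,45],[560,360,70])))
    q=box([630,0,100],[730,90,200]); c=q.mean(0); n=np.linalg.svd(q-c,full_matrices=0)[2][2]; n*=np.sign(n[2])
    print("tile n",n,"tilt",np.arccos(n[2]),"yaw",np.degrees(np.arctan2(-n[1],-n[0])),"rms",np.std((q-c)@n),"z at 675,46",c[2]-((np.array([675,46])-c[:2])@n[:2])/n[2])
    # upper-surface of drawer front
    q=box([470,-50,55],[520,140,75]); print("front rim",rect(q),np.percentile(q,[2,98],axis=0))
    q=box([470,-30,55],[520,110,75]); print("front slope deg",np.degrees(np.arctan(np.polyfit(q[:,1],q[:,0],1)[0])))
    q=box([500,-20,5],[600,100,30]);print("floor z",np.median(q[:,2]))
p=cv2.imread("pics/top0.png");
a=cv2.resize(p[90:240,290:390],None,fx=4,fy=4,interpolation=2);b=cv2.resize(p[200:260,200:270],None,fx=5,fy=5,interpolation=2);c=cv2.resize(p[220:260,440:500],None,fx=5,fy=5,interpolation=2)
o=np.zeros((600,760,3),np.uint8);o[:,:400]=a;o[:300,400:750]=b;o[300:500,400:700]=c;cv2.imwrite("pics/crop.png",o)
E
```

```text
top packet top (array([ 471.55, -277.58]), array([37.79, 50.42]), 83.24018096923828, 322)
float all (array([490.76, 310.87]), array([71.4 , 89.98]), 65.8425521850586, 1003) handle (array([490.6 , 310.65]), array([18.5 , 59.88]), 67.1385269165039, 193)
tile n [-0.45 -0.01  0.89] tilt 0.4647813502185373 yaw 1.7032180658542324 rms 1.8171492275930734 z at 675,46 143.21925542546896
front rim (array([505.14,  38.53]), array([ 22.65, 158.15]), 1.4247736930847168, 375) [[493.28 -37.54  56.6 ]
 [508.76 115.28  69.95]]
front slope deg -1.9949346885620947
floor z 15.291827844913742
side packet top (array([ 469.13, -279.31]), array([38.9, 50.3]), 82.25989532470703, 492)
float all (array([489.36, 305.85]), array([74.96, 99.  ]), 69.68643951416016, 707) handle (array([487.12, 307.96]), array([21.15, 59.58]), 69.03460693359375, 141)
tile n [-0.45 -0.02  0.89] tilt 0.4628029907624901 yaw 2.0923568720390517 rms 1.7057411990951061 z at 675,46 146.37436254585592
front rim (array([504.36,  37.4 ]), array([ 29.19, 163.01]), 0.16671986877918243, 373) [[490.45 -42.48  55.76]
 [514.45 113.47  70.78]]
front slope deg -1.8693899659698796
floor z 17.29604062354779
```

View pics/crop.png

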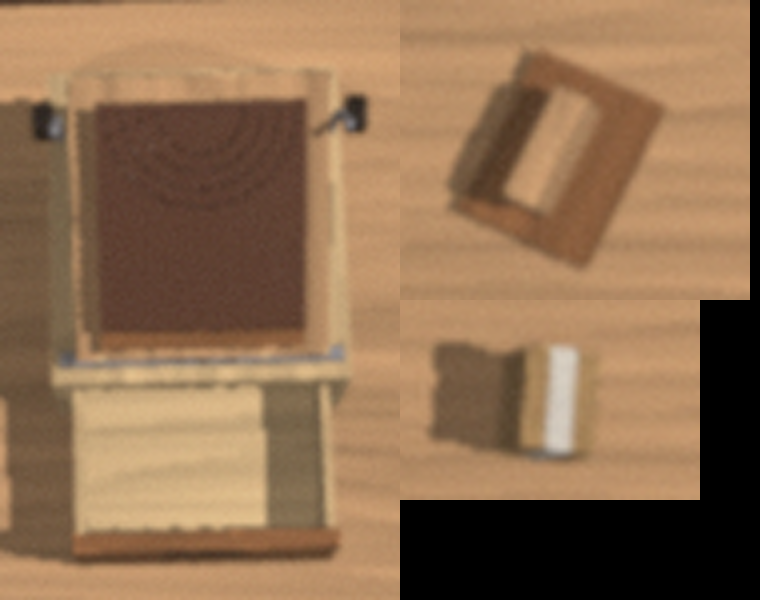

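The tile crop shows tile, drawer and stand yawed about 2°. The packet's long axis is about -7.5° and the float handle's about -23°. I'm moving to the packet now.

Emit:
play_rows:
  motion: [100,4.3,-4.3,0,0,0,1,100,8.6,-8.6,0,0,0,2,100,12.9,-12.9,0,0,0,3,100,17.2,-17.2,0,0,0,4,100,21.5,-21.5,0,0,0,5.5]

```text
clock: 2.88
position: [356.7, 392.6, 208.2]
ee_rot: [0.998, -0.065, 0.0, -0.0]
contact_force: [0.4, 0.5, -0.3]
gripper_width: 85.2
```

Emit:
play_rows:
  motion: [100,1,-6.1,0,0,0,0,100,2,-12.2,0,0,0,0,100,3,-18.3,0,0,0,0,100,4,-24.4,0,0,0,0,100,5,-30.5,0,0,0,0]

```text
clock: 3.5
position: [405.6, 87.2, 208.3]
ee_rot: [0.998, -0.065, 0.001, -0.0]
contact_force: [0.4, 0.6, -0.3]
gripper_width: 85.5
```

Emit:
play_rows:
  motion: [100,1,-6.1,0,0,0,0,100,2,-12.2,0,0,0,0,100,3,-18.3,0,0,0,0,100,4,-24.4,0,0,0,0,100,5,-30.5,0,0,0,0]

```text
clock: 4.12
position: [455.7, -218.2, 208.2]
ee_rot: [0.998, -0.065, 0.001, 0.0]
contact_force: [1.3, 0.4, 0.0]
gripper_width: 85.2
```

Emit:
play_rows:
  motion: [100,0.8,-3,-3,0,0,0,100,1.5,-6,-6,0,0,0,100,1.5,-6,-8,0,0,0]

```text
clock: 4.5
position: [470.2, -277.8, 126.0]
ee_rot: [0.998, -0.067, -0.001, -0.0]
contact_force: [-0.0, 0.2, 0.0]
gripper_width: 85.3
```

```bash
python3 - <<'E'
from h import *
np.set_printoptions(precision=2,suppress=True)
s=arm.read_state();print(s["position"],s["joints"])
i=arm.camera_info("wrist");p,d=arm.get_image("wrist");cv2.imwrite("pics/w1.png",p[:,:,::-1])
P=cloud(d,i)
for o in arm.outline_of("packet","wrist")[:2]:
    m=o["mask"]&(d>0);q=P[m];q=q[(q[:,2]>36)&(q[:,2]<46)];print(o["confidence"],o["extent"],len(q),cv2.minAreaRect(q[:,:2].astype(np.float32)),np.median(q[:,2]))
E
```

```text
[ 470.16 -277.78  126.01] [-0.24  0.33 -0.3   0.   -0.94  1.67]
0.6 [292.9, 157.8, 46.1, 67.5] 2518 ((470.347900390625, -277.8289489746094), (35.72357177734375, 50.404109954833984), 83.49803161621094) 38.65598783491893
```

View pics/w1.png

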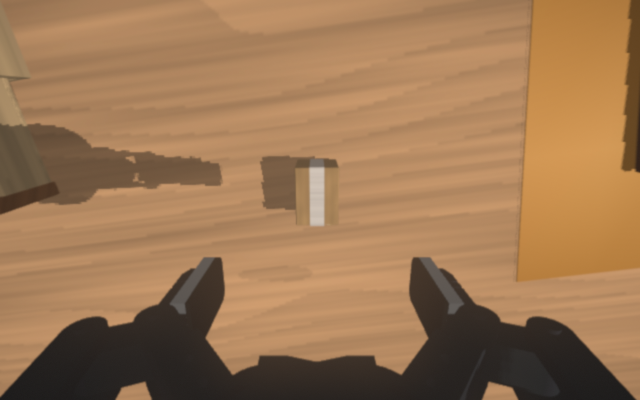

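The wrist view shows the packet at (316,190), midway between the jaws, so I'll go straight down.

Emit:
play_rows:
  motion: [100,0,0,-5.5,0,0,1,100,0,0,-10,0,0,1,100,0,0,-11.7,0,0,1,0,0,0,-11.7,0,0,1,0,0,0,-11.7,0,0,1]

```text
clock: 5.22
position: [472.0, -276.2, 12.5]
ee_rot: [0.998, -0.056, 0.002, 0.0]
contact_force: [0.2, -0.3, 0.7]
gripper_width: 51.5
```

Emit:
play_rows:
  motion: [0,0,0,0,0,0,0,0,0,0,0,0,0,0,0,0,0,0,0,0,0]

```text
clock: 5.6
position: [472.0, -276.4, 13.0]
ee_rot: [0.998, -0.056, 0.002, 0.001]
contact_force: [-1.3, 2.2, 4.5]
gripper_width: 33.2
```

Emit:
play_rows:
  motion: [0,0,0,0.2,0,0,0,0,0,0,5,0,0,0,0,0,0,11,0,0,0]

```text
clock: 5.98
position: [469.2, -275.6, 120.9]
ee_rot: [0.998, -0.057, -0.002, -0.0]
contact_force: [3.2, 0.1, -0.5]
gripper_width: 32.8
```

```bash
python3 - <<'E'
from h import *
np.set_printoptions(precision=2,suppress=True)
s=arm.read_state();print(s["position"],s["ee_rot"],s["contact_force"],s["gripper_width"])
for n in("wrist","side"):
    i=arm.camera_info(n);p,d=arm.get_image(n);cv2.imwrite(f"pics/{n}2.png",p[:,:,::-1])
    if n=="side":
        P=cloud(d,i)
        for o in arm.outline_of("packet",n)[:2]:
            m=o["mask"]&(d>0);q=P[m];print(o["confidence"],o["extent"],np.percentile(q,[3,50,97],axis=0))
E
```

```text
[ 469.2  -275.61  120.92] [ 1.   -0.06 -0.   -0.  ] [ 3.2   0.11 -0.46] 32.79460522521139
0.6 [334.7, 305.6, 29.8, 26.1] [[ 446.18 -299.41  124.02]
 [ 458.2  -293.6   149.93]
 [ 490.83 -263.7   161.65]]
```

View pics/wrist2.png

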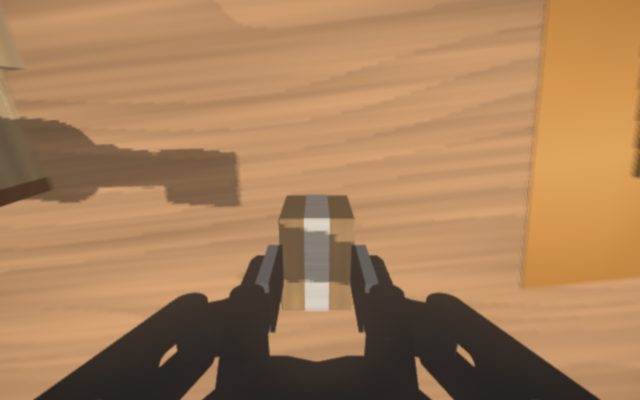

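View pics/side2.png

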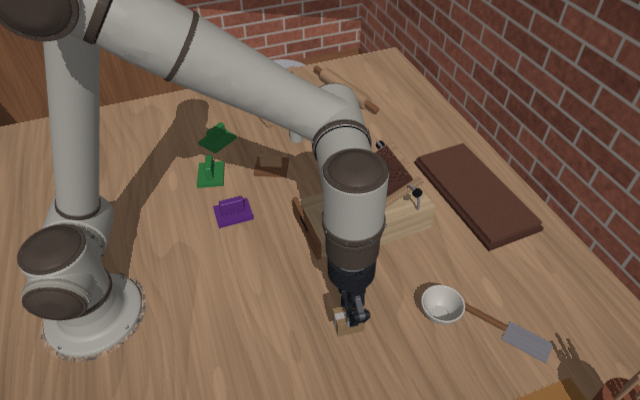

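The packet is held straight in the jaws. The wrist view has it at (316,250). Before placing it I need the exact drawer gap.

```bash
python3 - <<'E'
from h import *
np.set_printoptions(precision=1,suppress=True)
for cam in("top","side"):
    i=arm.camera_info(cam); d=np.load(f"pics/{cam}0.npy"); P=cloud(d,i)
    for y0 in(0,40,80):
        q=P[(d>0)&(abs(P[...,1]-y0)<4)&(P[...,0]>480)&(P[...,0]<660)]
        q=q[np.argsort(q[:,0])]
        b=[(x,np.round(np.median(q[abs(q[:,0]-x)<2,2]),0)) for x in range(486,656,4) if (abs(q[:,0]-x)<2).any()]
        print(cam,y0,b)
    for x0 in (540,570):
        q=P[(d>0)&(abs(P[...,0]-x0)<4)&(P[...,1]>-70)&(P[...,1]<150)&(P[...,2]>40)&(P[...,2]<60)];print("walls y",x0,np.sort(q[:,1]))
E
```

```text
top 0 [(486, np.float64(-1.0)), (490, np.float64(2.0)), (494, np.float64(-1.0)), (498, np.float64(46.0)), (502, np.float64(65.0)), (506, np.float64(66.0)), (518, np.float64(13.0)), (522, np.float64(15.0)), (526, np.float64(14.0)), (530, np.float64(13.0)), (534, np.float64(14.0)), (538, np.float64(17.0)), (542, np.float64(15.0)), (546, np.float64(15.0)), (550, np.float64(14.0)), (554, np.float64(15.0)), (558, np.float64(16.0)), (562, np.float64(14.0)), (566, np.float64(15.0)), (570, np.float64(15.0)), (574, np.float64(17.0)), (578, np.float64(14.0)), (582, np.float64(15.0)), (586, np.float64(15.0)), (590, np.float64(16.0)), (594, np.float64(15.0)), (598, np.float64(19.0)), (602, np.float64(74.0)), (606, np.float64(76.0)), (610, np.float64(88.0)), (614, np.float64(105.0)), (618, np.float64(110.0)), (622, np.float64(115.0)), (626, np.float64(119.0)), (630, np.float64(121.0)), (634, np.float64(122.0)), (638, np.float64(124.0)), (642, np.float64(126.0)), (646, np.float64(127.0)), (650, np.float64(131.0)), (654, np.float64(133.0))]
top 40 [(486, np.float64(1.0)), (490, np.float64(-0.0)), (
[... 5138 characters left out ...]
64(123.0)), (630, np.float64(124.0)), (634, np.float64(127.0)), (638, np.float64(128.0)), (642, np.float64(131.0)), (646, np.float64(134.0)), (650, np.float64(137.0)), (654, np.float64(137.0))]
walls y 540 [-41.4 -40.7 -40.6 -40.2 -39.9 -39.8 -38.5 -38.4 -38.3 -38.2 -38.2 -38.
 -37.9 -37.8 -37.2 -37.1 -37.  -36.9 -36.5 -35.8 -34.6 110.  110.8 110.9
 111.1 111.3 111.6 112.2 112.6 112.8 112.9 113.1 113.3 113.8 114.  114.2
 114.5 115.  115.  116.5 118.5]
walls y 570 [-39.2 -39.  -38.9 -38.8 -38.6 -38.3 -38.2 -38.2 -37.6 -37.6 -37.5 -37.2
 -36.1 -35.7 -35.6 -34.9 -34.1 -33.8 -33.5 111.9 112.3 112.5 113.  113.1
 113.8 113.9 114.2 114.7 114.8 114.9 114.9 115.1 115.7 116.1 116.5 117.3
 117.7 119.4]
```

Emit:
play_rows:
  motion: [0,1,5.5,1.5,0,0,2,0,2.5,11.5,2,0,0,4,0,4,17.5,2,0,0,6,0,5.5,23.5,2,0,0,8.5,0,7,28.5,2,0,0,8.5]

```text
clock: 6.75
position: [539.6, 11.1, 139.6]
ee_rot: [1.0, 0.018, -0.001, 0.0]
contact_force: [1.4, -0.0, -1.2]
gripper_width: 33.2
```

Emit:
play_rows:
  motion: [0,1,2.9,-2,0,0,0,0,1,2.9,-5,0,0,0,0,1,2.9,-5,0,0,0]

```text
clock: 7.12
position: [547.5, 37.5, 87.4]
ee_rot: [1.0, 0.017, -0.004, 0.001]
contact_force: [-0.5, -0.3, -0.4]
gripper_width: 32.8
```

```bash
python3 - <<'E'
from h import *
np.set_printoptions(precision=2,suppress=True)
s=arm.read_state();print(s["position"],s["ee_rot"],s["contact_force"],s["gripper_width"],s["joints"])
i=arm.camera_info("wrist");p,d=arm.get_image("wrist");cv2.imwrite(f"pics/w3.png",p[:,:,::-1])
E
```

```text
[547.46  37.54  87.36] [ 1.    0.02 -0.    0.  ] [-0.51 -0.34 -0.43] 32.83599724966653 [ 0.36  0.38 -0.34 -0.   -0.86  1.24]
```

View pics/w3.png

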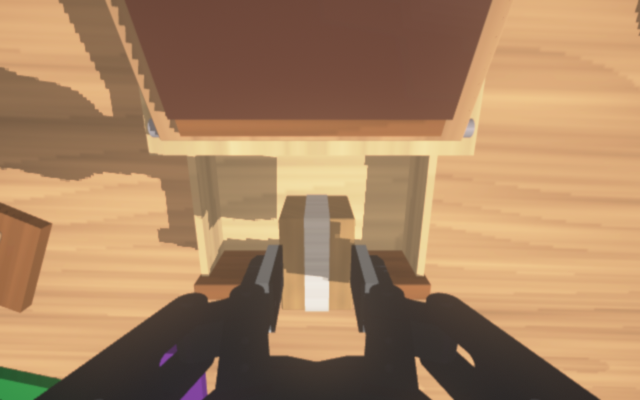

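The wrist view shows the packet over the middle of the drawer opening, squared with it. I'm lowering it now.

Emit:
play_rows:
  motion: [0,0.3,0.2,-3,0,0,0,0,0.3,0.2,-5,0,0,0,0,0.3,0.2,-5.4,0,0,0,0,0.3,0.2,-5.6,0,0,0]

```text
clock: 7.68
position: [554.4, 39.8, 35.9]
ee_rot: [1.0, 0.017, 0.001, -0.0]
contact_force: [-0.8, -0.3, -1.2]
gripper_width: 33.1
```

Emit:
play_rows:
  motion: [0,-0.2,0,0,0,0,0,0,-0.2,0,-0.3,0,0,0,0,-0.2,0,-0.3,0,0,0]

```text
clock: 8.05
position: [551.5, 40.0, 32.0]
ee_rot: [1.0, 0.018, 0.0, -0.0]
contact_force: [-0.1, -0.4, -0.5]
gripper_width: 32.7
```

Emit:
play_rows:
  motion: [0,0,0,-0.2,0,0,0,0,0,0,-0.35,0,0,0,0,0,0,-0.35,0,0,0]

```text
clock: 8.43
position: [551.5, 40.0, 28.2]
ee_rot: [1.0, 0.017, -0.0, 0.0]
contact_force: [0.6, -0.8, -1.7]
gripper_width: 33.0
```

Emit:
play_rows:
  motion: [0,0,0,-0.15,0,0,0,60,0,0,-0.15,0,0,0,60,0,0,-0.15,0,0,0,60,0,0,0,0,0,0,60,0,0,3,0,0,0]

```text
clock: 9.05
position: [549.7, 39.4, 56.6]
ee_rot: [1.0, 0.017, -0.003, 0.001]
contact_force: [0.7, 0.7, 0.7]
gripper_width: 51.3
```

Emit:
play_rows:
  motion: [60,0,0,5,0,0,0,0,-3,0,10,0,-10,0,0,-8,0,13,0,-20,0,0,-13,0,13,0,-30,0,0,-16,0,12,0,-40,0]

```text
clock: 9.68
position: [411.5, 39.0, 227.8]
ee_rot: [0.957, 0.014, 0.289, 0.004]
contact_force: [-68.6, 1.8, -111.1]
gripper_width: -0.0
```

```bash
python3 - <<'E'
from h import *
np.set_printoptions(precision=2,suppress=True)
s=arm.read_state();print(s["position"],s["ee_rot"],s["contact_force"],s["gripper_width"],s["joints"])
for n in("wrist","top"):
    i=arm.camera_info(n);p,d=arm.get_image(n);cv2.imwrite(f"pics/{n}4.png",p[:,:,::-1])
E
```

```text
[411.51  39.03 227.85] [0.96 0.01 0.29 0.  ] [ -68.6     1.76 -111.11] -0.04457259278236314 [ 0.64 -0.32 -1.07  0.82 -0.47  0.28]
```

View pics/wrist4.png

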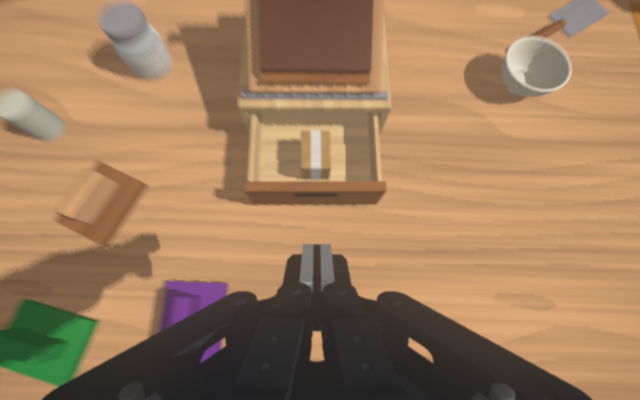

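View pics/top4.png

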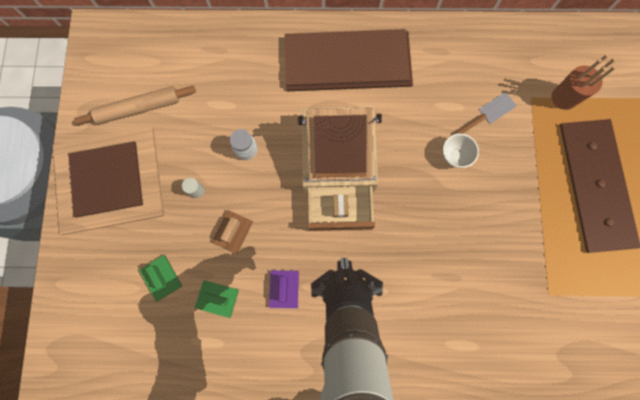

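```bash
python3 - <<'E'
from h import *
s=arm.read_state();print({k:np.round(v,4).tolist() for k,v in s.items()})
E
```

```text
{'clock': 9.775, 'joints': [0.6432, -0.3409, -1.0651, 0.8239, -0.4674, 0.2841], 'joint_vel': [-0.0291, 0.1955, -0.0438, -0.1511, -0.0146, 0.1351], 'joint_efforts': [0.301, -3.8615, 17.8468, 3.5933, 0.3372, -0.6521], 'position': [412.3947, 40.7368, 237.7257], 'ee_rot': [0.954, 0.0162, 0.2993, -0.0027], 'contact_force': [0.1655, -0.982, -1.7218], 'wrist_torque': [-0.0169, 1.1646, -0.0484], 'gripper_width': -0.174}
```

The force reading of about 130 N came with no contact, next to joint 3's lower limit. It has now gone back to zero. I'm backing away from that limit gently.

Emit:
play_rows:
  motion: [0,1,0,-1,0,2,0,0,2,0,-2,0,4,0,0,3,0,-4,0,7,0,0,4,0,-6,0,10,0,0,5,0,-8,0,10,0]

```text
clock: 10.4
position: [463.8, 39.9, 146.6]
ee_rot: [0.979, 0.016, 0.203, 0.003]
contact_force: [0.4, -0.0, 0.4]
gripper_width: 0.1
```

```bash
python3 - <<'E'
from h import *
s=arm.read_state();print({k:np.round(v,3).tolist() for k,v in s.items()})
E
```

```text
{'clock': 10.4, 'joints': [0.507, -0.023, -0.961, 0.635, -0.33, 0.524], 'joint_vel': [-0.37, 0.402, -0.355, 0.849, 0.741, -0.579], 'joint_efforts': [1.496, -15.019, 15.401, 1.024, -0.228, 0.554], 'position': [463.819, 39.852, 146.623], 'ee_rot': [0.979, 0.016, 0.203, 0.003], 'contact_force': [0.361, -0.001, 0.376], 'wrist_torque': [-0.021, 0.711, 0.018], 'gripper_width': 0.055}
```

Emit:
play_rows:
  motion: [0,0,0,-2,0,3,0,0,0,0,-4.5,0,6,0,0,0,0,-7,0,8,0,0,0,0,-9,0,8,0,0,0,0,-9.5,0,8,0]

```text
clock: 11.02
position: [460.6, 38.0, 49.4]
ee_rot: [0.991, 0.017, 0.132, 0.003]
contact_force: [-0.4, -0.2, 0.6]
gripper_width: 0.2
```

```bash
python3 - <<'E'
from h import *
s=arm.read_state();print({k:np.round(v,3).tolist() for k,v in s.items()})
E
```

```text
{'clock': 11.025, 'joints': [0.428, 0.194, -1.007, 0.711, -0.169, 0.486], 'joint_vel': [-0.206, 0.044, -0.19, 0.738, 0.256, -0.553], 'joint_efforts': [1.037, -20.546, 10.689, 0.724, 0.162, 0.291], 'position': [460.577, 37.994, 49.422], 'ee_rot': [0.991, 0.017, 0.132, 0.003], 'contact_force': [-0.395, -0.21, 0.586], 'wrist_torque': [-0.057, 0.533, -0.005], 'gripper_width': 0.236}
```

Emit:
play_rows:
  motion: [0,0.5,0,0,0,4,0,0,1,0,0,0,7,0,0,1,0,-0.3,0,7,0]

```text
clock: 11.4
position: [475.2, 40.4, 49.1]
ee_rot: [0.997, 0.016, 0.075, 0.0]
contact_force: [0.0, -0.0, -0.3]
gripper_width: 0.4
```

```bash
python3 - <<'E'
from h import *
s=arm.read_state();print({k:np.round(v,3).tolist() for k,v in s.items()})
p,d=arm.get_image("side");cv2.imwrite("pics/s5.png",p[:,:,::-1])
E
```

```text
{'clock': 11.4, 'joints': [0.47, 0.263, -0.727, 0.153, -0.449, 0.999], 'joint_vel': [-0.003, 0.029, -0.116, 0.079, 0.074, -0.039], 'joint_efforts': [-0.059, -25.737, 12.437, 1.498, -0.077, 0.431], 'position': [475.234, 40.445, 49.149], 'ee_rot': [0.997, 0.016, 0.075, 0.0], 'contact_force': [0.034, -0.017, -0.284], 'wrist_torque': [-0.025, 0.232, -0.046], 'gripper_width': 0.409}
```

View pics/s5.png

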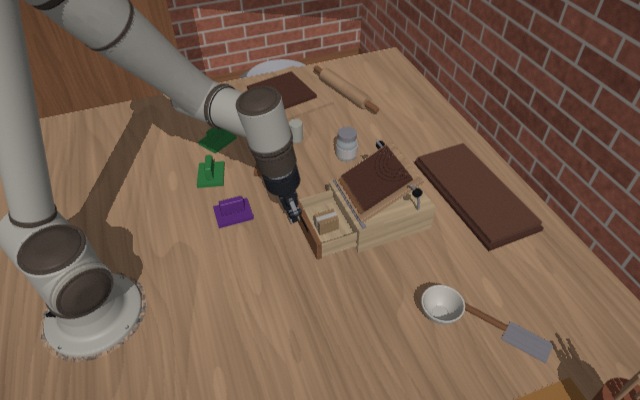

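The side view shows the packet in the drawer (327,220) and the fingers (293,208) just in front of the panel. I'm pushing it along the stand's x, tilting as I go.

Emit:
play_rows:
  motion: [0,1.2,0,0,0,0,0,0,3,0.1,0,0,0,0,0,5,0.2,0,0,0,0,0,7,0.2,0,0,-3,0,0,8.5,0.3,0,0,-7,0]

```text
clock: 12.08
position: [558.4, 41.8, 48.9]
ee_rot: [0.991, 0.017, 0.136, 0.002]
contact_force: [0.4, -0.4, 0.8]
gripper_width: 0.2
```

```bash
python3 - <<'E'
from h import *
s=arm.read_state();print({k:np.round(v,3).tolist() for k,v in s.items()})
p,d=arm.get_image("side");cv2.imwrite("pics/s6.png",p[:,:,::-1])
E
```

```text
{'clock': 12.075, 'joints': [0.407, 0.338, -0.707, 0.375, -0.294, 0.851], 'joint_vel': [-0.072, -0.034, -0.674, 1.405, 1.045, -1.288], 'joint_efforts': [0.985, -29.663, 13.484, 0.593, -0.295, 0.967], 'position': [558.408, 41.843, 48.919], 'ee_rot': [0.991, 0.017, 0.136, 0.002], 'contact_force': [0.392, -0.413, 0.802], 'wrist_torque': [-0.069, 0.464, -0.047], 'gripper_width': 0.227}
```

View pics/s6.png

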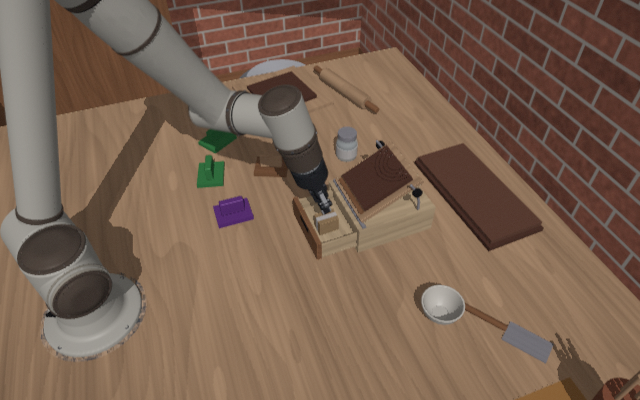

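```bash
python3 - <<'E'
from h import *
np.set_printoptions(precision=1,suppress=True)
s=arm.read_state();print(s["position"],s["contact_force"])
for n in("side","top","wrist"):
    i=arm.camera_info(n);print(n,proj(s["position"],i))
    p,d=arm.get_image(n);cv2.imwrite(f"pics/{n}7.png",p[:,:,::-1]);np.save(f"pics/{n}7.npy",d)
    P=cloud(d,i)
    for t in("drawer_front","drawer_floor","packet_mid"):
        for o in arm.place_of(t,n)[:1]: print(t,o["confidence"],o["uv"],P[int(o["uv"][1]),int(o["uv"][0])])
p=cv2.imread("pics/side7.png")[140:270,260:450];cv2.imwrite("pics/side7c.png",cv2.resize(p,None,fx=4,fy=4,interpolation=2))
E
```

```text
[555.9  41.   47.5] [-2.1  0.7 -1.5]
side [328.2 217.2]
drawer_front 0.6 [304.6, 227.4] [493.   38.7  39.3]
drawer_floor 0.63 [336.1, 227.5] [569.4  23.3  24.9]
packet_mid 0.93 [327.0, 222.8] [545.7  22.6  53.6]
top [339.7 203.2]
drawer_front 0.36 [234.8, 230.6] [490.6 301.8  24.1]
drawer_floor 0.83 [337.7, 197.5] [490.7  58.6 418.9]
wrist [318.1 243. ]
drawer_front 0.51 [319.3, 139.1] [607.2  43.   93. ]
drawer_floor 0.91 [316.5, 199.7] [580.   42.7  13.7]
packet_mid 0.78 [317.1, 248.0] [559.1  42.1  81.7]
```

View pics/side7c.png

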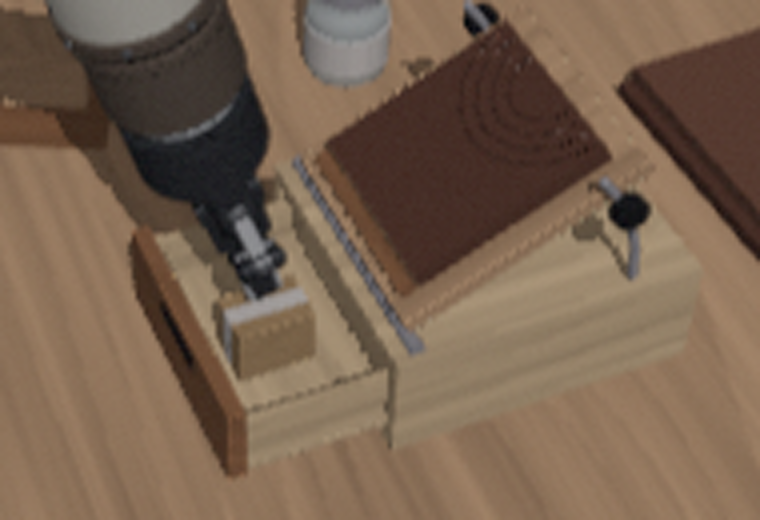

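View pics/wrist7.png

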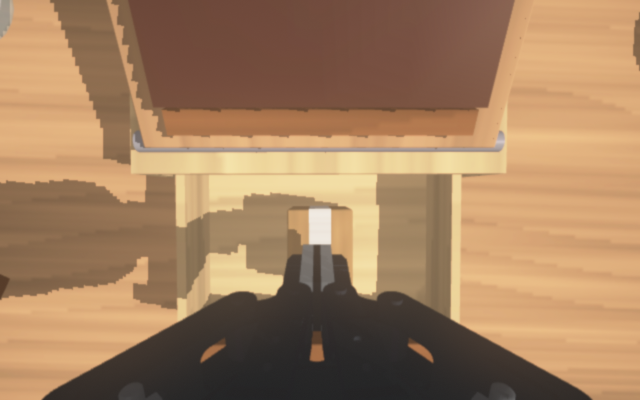

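View pics/top7.png

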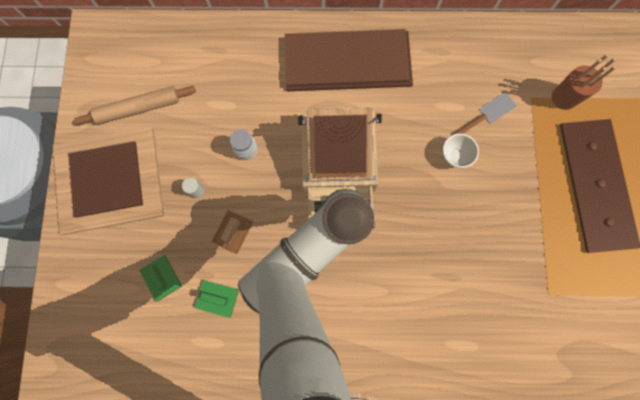

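```bash
python3 - <<'E'
from h import *
np.set_printoptions(precision=1,suppress=True)
s=arm.read_state();print(s["position"],s["contact_force"],s["clock"])
for n in("side","wrist"):
    i=arm.camera_info(n);d=np.load(f"pics/{n}7.npy");P=cloud(d,i)
    if n=="wrist":
        for r in range(200,330,8): print(r,P[r,308],P[r,317],P[r,345])
    else:
        for r in range(190,240,3): print(r,[tuple(np.round(P[r,c]).astype(int)) for c in (300,310,320,324,328,334)])
i=arm.camera_info("wrist")
for X in([502,40,66],[520,40,66]): print(proj(np.array(X,float),i))
E
```

```text
[557.1  41.8  48.9] [0.1 0.3 0.8] 12.725
190 [(np.int64(534), np.int64(195), np.int64(4)), (np.int64(507), np.int64(25), np.int64(172)), (np.int64(522), np.int64(3), np.int64(188)), (np.int64(538), np.int64(23), np.int64(163)), (np.int64(586), np.int64(121), np.int64(55)), (np.int64(592), np.int64(96), np.int64(77))]
193 [(np.int64(531), np.int64(186), np.int64(2)), (np.int64(505), np.int64(21), np.int64(167)), (np.int64(522), np.int64(3), np.int64(179)), (np.int64(531), np.int64(3), np.int64(176)), (np.int64(584), np.int64(115), np.int64(50)), (np.int64(600), np.int64(115), np.int64(45))]
196 [(np.int64(528), np.int64(178), np.int64(-1)), (np.int64(535), np.int64(115), np.int64(58)), (np.int64(520), np.int64(0), np.int64(173)), (np.int64(538), np.int64(23), np.int64(144)), (np.int64(584), np.int64(116), np.int64(39)), (np.int64(600), np.int64(114), np.int64(35))]
199 [(np.int64(508), np.int64(111), np.int64(60)), (np.int64(534), np.int64(112), np.int64(50)), (np.int64(518), np.int64(-6), np.int64(169)), (np.int64(527), np.int64(-8), np.int64(169)), (np.int64(538), np.int64(-3), np.i
[... 4060 characters left out ...]
 42.   81.4] [554.3  26.2  53.5]
256 [556.5  46.   89. ] [585.   44.5 227.7] [550.   26.1  54.1]
264 [554.5  45.8  95.5] [554.7  42.   95.5] [553.4  29.6  88.5]
272 [552.8  45.6 101.7] [553.1  42.1 102.5] [551.3  30.1  94.1]
280 [551.6  45.5 108.8] [551.8  42.1 109.3] [549.6  30.6 100.4]
288 [550.3  45.3 114.7] [548.3  42.  107.6] [551.6  32.4 117.6]
296 [549.1  45.2 119.7] [545.3  41.9 107.8] [549.6  32.6 120.1]
304 [547.9  45.1 124. ] [541.5  41.7 105.8] [548.5  33.  124.5]
312 [545.7  45.  125.1] [538.3  41.6 105.6] [547.1  33.3 128. ]
320 [540.1  44.9 117.8] [535.   41.5 105.1] [549.7  34.6 140.6]
328 [536.8  44.8 116.8] [531.1  41.3 103.4] [547.9  34.7 141.6]
[317.  352.6]
[318.1 318.1]
```

The drawer has not moved. The camera depth puts the shut fingertips about 25 mm above the reported TCP, so they passed over the panel. I'll lift, back off and measure the tip offset properly.

Emit:
play_rows:
  motion: [0,0,0,2,0,0,0,0,-1,0,5,0,2,0,0,-3,0,6,0,4,0,0,-5.5,0,6,0,6,0,0,-8,0,6,0,8,0]

```text
clock: 13.35
position: [476.2, 41.8, 109.0]
ee_rot: [0.998, 0.017, 0.065, 0.001]
contact_force: [-0.5, -0.1, 0.5]
gripper_width: -0.3
```

Emit:
play_rows:
  motion: [0,-0.5,0,0,0,4,0,0,-1,0,0,0,7,0,0,-1,0,0,0,7,0]

```text
clock: 13.72
position: [467.7, 42.0, 108.8]
ee_rot: [1.0, 0.017, 0.004, -0.0]
contact_force: [0.3, 0.0, -0.5]
gripper_width: -0.0
```

```bash
python3 - <<'E'
from h import *
from scipy.spatial.transform import Rotation as Ro
np.set_printoptions(precision=1,suppress=True)
s=arm.read_state();print(s["position"],s["ee_rot"],s["contact_force"],s["clock"],s["joints"],s["gripper_width"])
T=Ro.from_quat(s["ee_rot"]).as_matrix()
for n in("side","wrist"):
    i=arm.camera_info(n);p,d=arm.get_image(n);cv2.imwrite(f"pics/{n}8.png",p[:,:,::-1]);np.save(f"pics/{n}8.npy",d)
    P=cloud(d,i);q=(P-s["position"])@T
    m=(d>0)&(np.abs(q[...,0])<30)&(np.abs(q[...,1])<50)&(q[...,2]>-80)&(P[...,2]>s["position"][2]-30)
    w=q[m];w=w[np.argsort(-w[:,2])];print(n,proj(s["position"],i),len(w));print(w[:12])
    if n=="wrist": 
        for r in range(236,300,4): print(r,q[r,308],d[r,308])
E
```

```text
[467.7  42.  108.8] [ 1.  0.  0. -0.] [ 0.3  0.  -0.5] 13.725 [ 0.4  0.2 -0.5  0.  -0.8  1.2] -1.3161032710508737e-06
side [292.1 209. ] 122
[[ -5.5   5.4 -24.4]
 [  8.7   5.9 -25.5]
 [  2.9   9.1 -27.8]
 [ -8.5   7.8 -27.9]
 [-10.7   7.5 -28.5]
 [ -9.9   5.4 -29.4]
 [  8.5   7.2 -30.1]
 [-12.2  -1.3 -30.4]
 [ -8.2   7.4 -30.7]
 [-12.4   6.2 -31.3]
 [ -2.8  12.7 -33.6]
 [  9.4   5.2 -34.2]]
wrist [316.2 240.6] 10709
[[  9.6  -2.  -25.1]
 [  9.6   1.8 -25.1]
 [  9.6  -5.8 -25.3]
 [  9.7   6.6 -25.3]
 [  9.8  -1.5 -25.5]
 [  9.8   0.9 -25.6]
 [  9.8   3.2 -25.6]
 [  9.8   4.2 -25.6]
 [  9.8   5.1 -25.7]
 [  9.9  -6.3 -25.7]
 [ 10.    4.7 -25.9]
 [ 10.    3.7 -25.9]]
236 [-45.7  -7.7 111.3] 298.99942
240 [-49.   -7.7 109.5] 298.2492
244 [ 10.1  -3.9 -26.2] 151.16359
248 [ 10.6  -3.7 -31.7] 145.75096
252 [ 10.4  -3.7 -35.3] 142.29373
256 [  9.6  -3.6 -37.5] 140.49112
260 [ 10.   -3.5 -42. ] 136.09799
264 [ 10.3  -3.4 -46.2] 131.98225
268 [ 10.   -3.3 -48.9] 129.47519
272 [  9.7  -3.3 -51.5] 127.0673
276 [ 10.1  -3.2 -55.3] 123.31962
280 [ 10.5  -3.1 -58.8] 119.915726
284 [  9.1  -3.1 -59.3] 119.74664
288 [ 10.4  -3.  -64.1] 114.78283
292 [ 10.5  -2.9 -66.8] 112.237625
296 [ 11.6  -2.8 -70.8] 108.09097
```

View pics/side8.png

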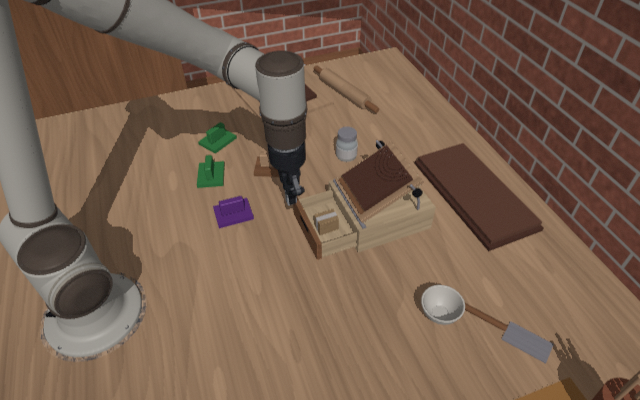

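```bash
python3 - <<'E'
from h import *
from scipy.spatial.transform import Rotation as Ro
np.set_printoptions(precision=1,suppress=True)
d=np.load("pics/wrist0.npy")
for r,c in((258,212),(262,212),(258,420),(270,425),(275,215),(290,215)): print(r,c,d[r,c])
d8=np.load("pics/wrist8.npy")
i=arm.camera_info("wrist");s=arm.read_state();print("cam z of TCP now",i["R"]@s["position"]+i["t"], s["clock"])
# start
R0=np.array([[-0.22494751,-0.97436732,0.00263601],[-0.93074154,0.21567474,0.29530424],[-0.28830332,0.06397451,-0.95539963]]);t0=np.array([623.87218954,-38.65210223,378.66634252])
print("start",R0@np.array([140.393,608.38,206.737])+t0)
p=cv2.imread("pics/wrist8.png");cv2.imwrite("pics/w8.png",p)
E
```

```text
258 212 137.06752
262 212 134.04758
258 420 137.52779
270 425 128.44145
275 215 134.82767
290 215 133.82631
cam z of TCP now [  0.1  23.  179.5] 13.825
start [  0.1  22.9 179.6]
```

View pics/w8.png

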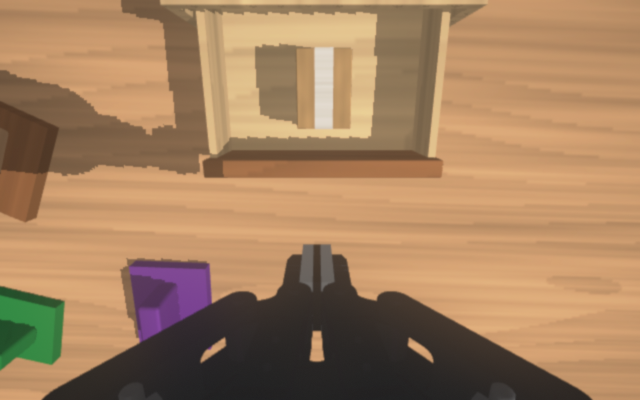

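Both cameras agree that the shut tips sit about 25 mm behind the reported TCP, and they did at the start too. I'll plan with that offset: TCP z of about 17 puts the tips at z 42 on the panel.

Emit:
play_rows:
  motion: [0,0,0,-2,0,0,0,0,0,0,-4.5,0,0,0,0,0,0,-7,0,0,0,0,0,0,-9,0,0,0,0,0,0,-9.2,0,0,0]

```text
clock: 14.45
position: [465.5, 41.1, 15.6]
ee_rot: [1.0, 0.017, 0.002, 0.001]
contact_force: [-0.1, 0.4, 0.1]
gripper_width: 0.4
```

Emit:
play_rows:
  motion: [0,1,0,0,0,0,0,0,2,0.1,0,0,0,0,0,3,0.1,0,0,0,0,0,4,0.1,0,0,0,0]

```text
clock: 14.95
position: [507.7, 42.8, 17.0]
ee_rot: [1.0, 0.017, 0.004, -0.0]
contact_force: [-1.3, 0.3, 1.0]
gripper_width: 0.2
```

```bash
python3 - <<'E'
from h import *
s=arm.read_state();print({k:np.round(v,3).tolist() for k,v in s.items()})
p,d=arm.get_image("side");cv2.imwrite("pics/s9.png",cv2.resize(p[130:270,250:450,::-1],None,fx=4,fy=4))
E
```

```text
{'clock': 14.95, 'joints': [0.405, 0.418, -0.515, 0.005, -0.63, 1.196], 'joint_vel': [-0.066, 0.105, 0.194, -0.002, -0.092, 0.066], 'joint_efforts': [-0.293, -34.345, 12.5, 3.057, 0.497, -0.055], 'position': [507.684, 42.777, 17.038], 'ee_rot': [1.0, 0.017, 0.004, -0.0], 'contact_force': [-1.342, 0.299, 0.965], 'wrist_torque': [0.219, 0.581, 0.064], 'gripper_width': 0.221}
```

View pics/s9.png

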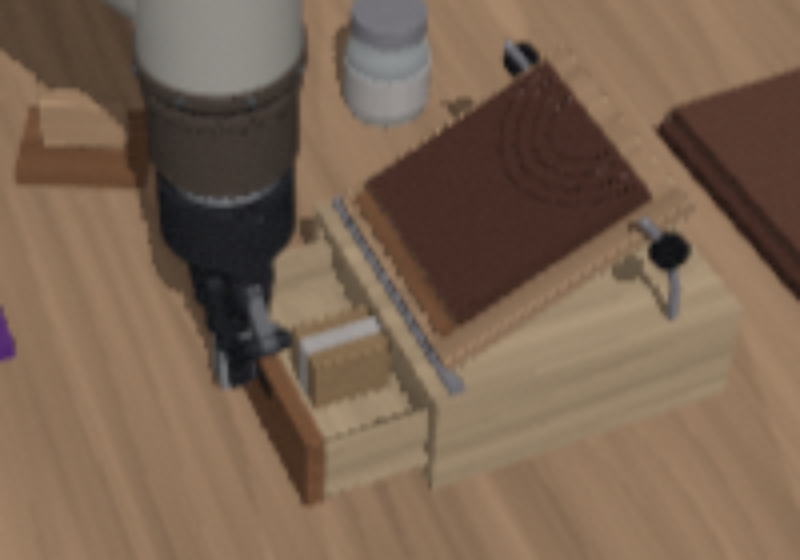

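The fingers (235,370 in the crop) are now against the panel and the drawer is moving, at about 1.3 N. I keep pushing.

Emit:
play_rows:
  motion: [0,1.2,0,0,0,0,0,0,2.5,0.1,0,0,-2,0,0,3.7,0.1,0,0,-5,0,0,4.7,0.1,0,0,-8,0,0,5.5,0.2,0,0,-11,0]

```text
clock: 15.62
position: [562.4, 44.5, 16.4]
ee_rot: [0.995, 0.017, 0.1, 0.002]
contact_force: [-2.0, -1.5, -0.5]
gripper_width: 0.1
```

```bash
python3 - <<'E'
from h import *
s=arm.read_state();print({k:np.round(v,3).tolist() for k,v in s.items()})
p,d=arm.get_image("side");cv2.imwrite("pics/s10.png",cv2.resize(p[130:270,250:450,::-1],None,fx=4,fy=4))
E
```

```text
{'clock': 15.625, 'joints': [0.405, 0.42, -0.618, 0.228, -0.356, 0.992], 'joint_vel': [0.028, -0.059, -0.46, 0.757, 0.739, -0.737], 'joint_efforts': [0.73, -33.682, 13.599, 1.735, 0.426, 0.541], 'position': [562.384, 44.469, 16.411], 'ee_rot': [0.995, 0.017, 0.1, 0.002], 'contact_force': [-2.017, -1.528, -0.453], 'wrist_torque': [-0.367, 0.861, -0.052], 'gripper_width': 0.079}
```

View pics/s10.png

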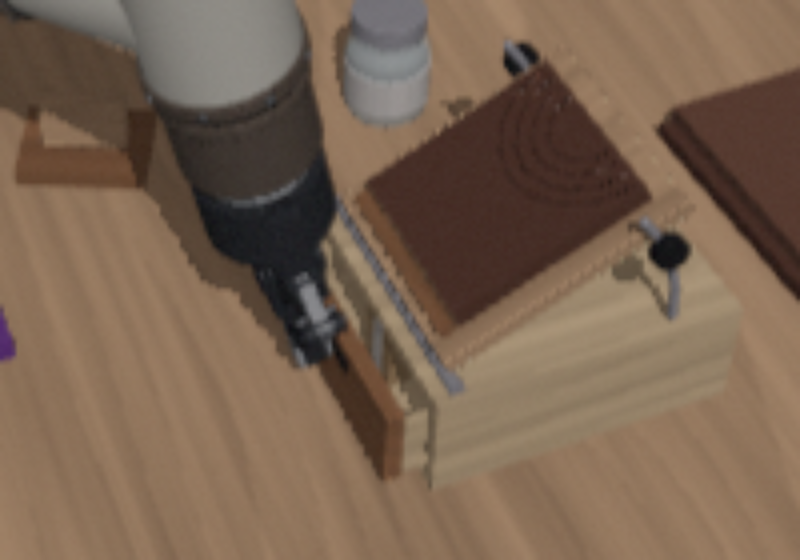

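Emit:
play_rows:
  motion: [0,0.8,0,0,0,-2,0,0,1.6,0,0,0,-4,0,0,2.3,0.1,0,0,-5,0,0,2.7,0.1,0,0,-5,0]

```text
clock: 16.18
position: [589.1, 44.9, 16.7]
ee_rot: [0.99, 0.017, 0.143, 0.003]
contact_force: [-1.2, -0.2, -0.1]
gripper_width: -0.0
```

```bash
python3 - <<'E'
from h import *
s=arm.read_state();print({k:np.round(v,3).tolist() for k,v in s.items()})
p,d=arm.get_image("side");cv2.imwrite("pics/s11.png",cv2.resize(p[130:270,250:450,::-1],None,fx=4,fy=4))
E
```

```text
{'clock': 16.175, 'joints': [0.348, 0.422, -0.75, 0.646, -0.161, 0.63], 'joint_vel': [-0.01, 0.046, 0.082, -0.043, -0.011, 0.033], 'joint_efforts': [0.038, -33.148, 11.277, 2.031, 0.603, -0.192], 'position': [589.06, 44.86, 16.726], 'ee_rot': [0.99, 0.017, 0.143, 0.003], 'contact_force': [-1.24, -0.221, -0.079], 'wrist_torque': [-0.073, 0.987, -0.048], 'gripper_width': -0.027}
```

View pics/s11.png

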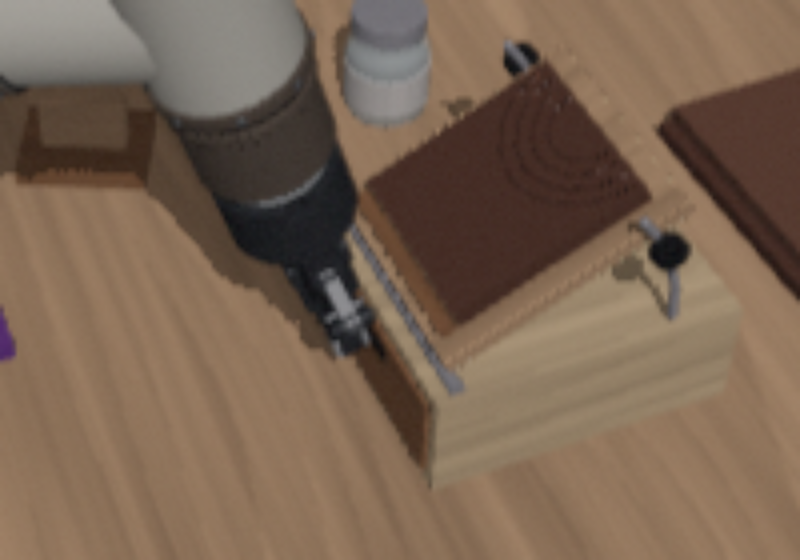

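Emit:
play_rows:
  motion: [0,0,0,0,0,2,0,0,0.1,0,0,0,3,0,0,0.2,0,0,0,3,0,0,0.3,0,0,0,3,0]

```text
clock: 16.73
position: [590.1, 45.8, 16.3]
ee_rot: [0.993, 0.017, 0.115, 0.002]
contact_force: [-9.5, 3.2, 5.4]
gripper_width: -0.1
```

Emit:
play_rows:
  motion: [0,0.15,0,0,0,0,0,0,0.15,0,0,0,0,0]

```text
clock: 16.98
position: [590.1, 45.2, 15.8]
ee_rot: [0.993, 0.016, 0.114, 0.003]
contact_force: [-11.3, 3.8, 5.7]
gripper_width: 0.3
```

```bash
python3 - <<'E'
from h import *
np.set_printoptions(precision=1,suppress=True)
s=arm.read_state();print({k:np.round(v,3).tolist() for k,v in s.items()})
p,d=arm.get_image("side");cv2.imwrite("pics/s12.png",cv2.resize(p[130:270,250:450,::-1],None,fx=4,fy=4))
i=arm.camera_info("side");P=cloud(d,i)
for y0 in(-30,-20,-10,0,10):
  for z0 in (25,40,55):
    q=P[(d>0)&(abs(P[...,1]-y0)<5)&(abs(P[...,2]-z0)<7)&(P[...,0]>560)&(P[...,0]<620)];print(y0,z0,np.median(q,0),len(q))
E
```

```text
{'clock': 16.975, 'joints': [0.389, 0.447, -0.588, 0.269, -0.335, 0.969], 'joint_vel': [-0.001, -0.001, -0.003, 0.003, 0.003, -0.001], 'joint_efforts': [-2.635, -33.05, 15.815, 3.547, 2.021, -0.039], 'position': [590.078, 45.166, 15.836], 'ee_rot': [0.993, 0.016, 0.114, 0.003], 'contact_force': [-11.322, 3.808, 5.662], 'wrist_torque': [1.007, 3.306, 0.292], 'gripper_width': 0.326}
-30 25 [595.9 -29.1  25.8] 8
-30 40 [595.8 -29.1  39.5] 8
-30 55 [595.8 -29.   55.3] 6
-20 25 [594.8 -18.9  23.3] 9
-20 40 [595.  -19.4  38.5] 4
-20 55 [595.5 -21.   55.1] 9
-10 25 [594.8 -10.2  25.3] 7
-10 40 [595.2  -9.8  39.6] 7
-10 55 [595.  -10.2  57.6] 9
0 25 [594.8  -0.   24.9] 6
0 40 [594.7  -0.2  41.3] 8
0 55 [594.5   0.1  54.5] 6
10 25 [594.3  10.7  24.8] 10
10 40 [594.3   8.6  38.1] 7
10 55 [594.2   9.3  54.9] 7
```

View pics/s12.png

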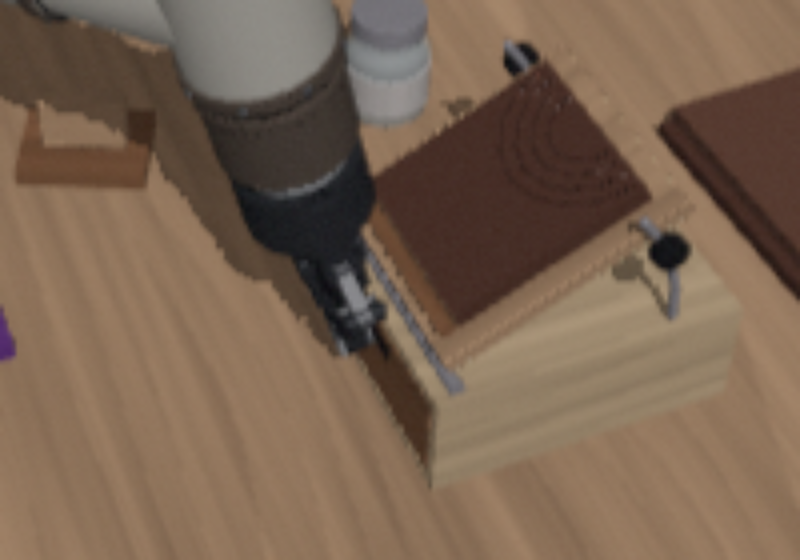

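The panel (410,400) looks flush with the stand front, and the stop is felt at about 11 N. I'm backing off and lifting to check before going for the float.

Emit:
play_rows:
  motion: [0,-1,0,0,0,1,0,0,-3,0,0.5,0,3,0,0,-5,0,3,0,6,0,0,-7,0,7,0,10,0,0,-9,1,12,0,13,0]

```text
clock: 17.65
position: [503.6, 56.5, 138.2]
ee_rot: [1.0, 0.017, 0.003, -0.001]
contact_force: [1.6, -0.7, 0.1]
gripper_width: 0.3
```

Emit:
play_rows:
  motion: [50,0,5,2,0,0,-4,100,-0.5,10,3,0,0,-10,100,-0.5,15,3,0,0,-16,100,-0.5,20,3,0,0,-21,100,-1,24,3,0,0,-25]

```text
clock: 18.27
position: [493.9, 299.0, 167.5]
ee_rot: [0.98, -0.2, 0.004, -0.001]
contact_force: [0.3, -1.0, -0.4]
gripper_width: 85.2
```

```bash
python3 - <<'E'
from h import *
np.set_printoptions(precision=1,suppress=True)
s=arm.read_state();print({k:np.round(v,3).tolist() for k,v in s.items()})
for n in("side","wrist"):
    i=arm.camera_info(n);p,d=arm.get_image(n);cv2.imwrite(f"pics/{n}13.png",p[:,:,::-1]);np.save(f"pics/{n}13.npy",d)
    P=cloud(d,i)
    if n=="side":
        for y0 in(0,40,80):
            q=P[(d>0)&(abs(P[...,1]-y0)<5)&(abs(P[...,2]-40)<15)&(P[...,0]>560)&(P[...,0]<620)];print(y0,np.median(q,0),len(q))
        print([(o["confidence"],o["uv"]) for o in arm.place_of("board_top_edge",n)])
    else:
        q=P[(d>0)];Q=q[(abs(q[:,0]-488)<70)&(abs(q[:,1]-308)<70)]
        a=Q[(Q[:,2]>7)&(Q[:,2]<18)];h=Q[(Q[:,2]>46)&(Q[:,2]<60)]
        for w in(a,h): print(cv2.minAreaRect(w[:,:2].astype(np.float32)),len(w),np.median(w,0))
E
```

```text
{'clock': 18.275, 'joints': [0.828, 0.332, -0.181, 0.007, -1.052, 0.336], 'joint_vel': [0.459, 0.199, 0.288, 0.002, -0.106, -1.009], 'joint_efforts': [-1.219, -36.278, 17.178, 3.887, 0.081, 0.639], 'position': [493.858, 298.975, 167.481], 'ee_rot': [0.98, -0.2, 0.004, -0.001], 'contact_force': [0.25, -0.975, -0.358], 'wrist_torque': [-0.088, -0.015, 0.075], 'gripper_width': 85.16}
0 [594.7  -1.3  36.9] 13
40 [593.1  39.5  42.1] 15
80 [592.1  81.   43.6] 12
[(0.66, [407.1, 157.2])]
((488.733154296875, 311.0925598144531), (70.11508178710938, 90.69869995117188), 65.96126556396484) 4382 [494.5 306.3  10.6]
((489.2889404296875, 310.60943603515625), (17.63637924194336, 59.43937301635742), 66.331298828125) 1201 [491.1 310.3  50.4]
```

View pics/side13.png

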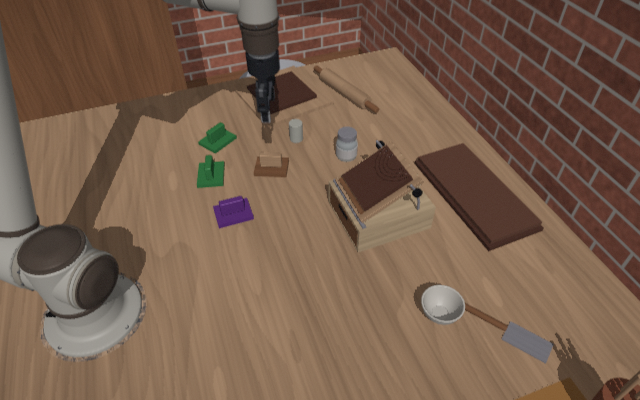

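View pics/wrist13.png

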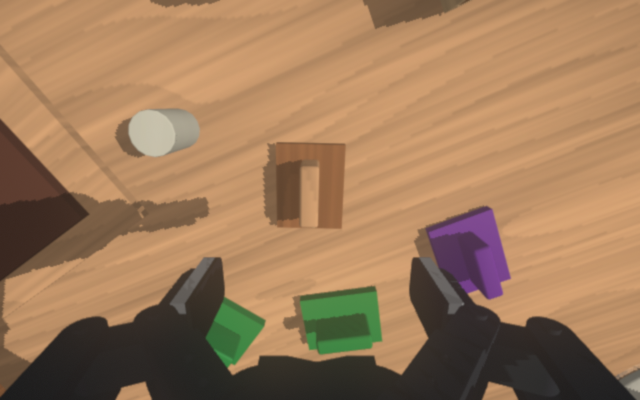

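The drawer front looks flush in the side view, and the float sits at (310,190) in the wrist view. I'll check shutness against the stand frame numerically, then descend.

Emit:
play_rows:
  motion: [100,-0.2,0.6,0,0,0,-0.5,100,-0.2,0.6,-4,0,0,-0.5,100,-0.2,0.6,-8,0,0,-0.5,100,-0.2,0.6,-12,0,0,-0.5,100,-0.2,0.6,-13,0,0,-0.5]

```text
clock: 19.05
position: [490.5, 299.7, 34.8]
ee_rot: [0.979, -0.205, 0.002, 0.003]
contact_force: [0.7, -0.2, 0.2]
gripper_width: 85.2
```

```bash
python3 - <<'E'
from h import *
np.set_printoptions(precision=1,suppress=True)
s=arm.read_state();print(s["position"],s["ee_rot"],s["contact_force"])
i=arm.camera_info("side")
d=np.load("pics/side13.npy");P=cloud(d,i)
M=(d>0)&(P[...,0]>575)&(P[...,0]<612)&(P[...,1]>-60)&(P[...,1]<140)
th=np.radians(2);u=P[...,0]*np.cos(th)+P[...,1]*np.sin(th);v=-P[...,0]*np.sin(th)+P[...,1]*np.cos(th)
for z0 in(4,12,20,40,55,62,66,69,72,75):
    q=u[M&(abs(P[...,2]-z0-2)<2)&(v<95)&(v>-50)];print(z0,np.percentile(q,[5,25,50,75]) if len(q) else 0,len(q))
p=cv2.imread("pics/side13.png");cv2.imwrite("pics/s13c.png",cv2.resize(p[170:250,320:440],None,fx=6,fy=6,interpolation=2))
n="wrist";i=arm.camera_info(n);p,d=arm.get_image(n);cv2.imwrite(f"pics/{n}14.png",p[:,:,::-1])
P=cloud(d,i);q=P[(d>0)];Q=q[(abs(q[:,0]-488)<60)&(abs(q[:,1]-308)<60)];h=Q[(Q[:,2]>46)&(Q[:,2]<58)]
if len(h): print(cv2.minAreaRect(h[:,:2].astype(np.float32)),len(h))
E
```

```text
[490.5 299.7  34.8] [ 1.  -0.2  0.   0. ] [ 0.7 -0.2  0.2]
4 [578.1 582.8 587.8 594.1] 88
12 [593.7 594.  594.2 594.5] 25
20 [593.7 593.9 594.2 595. ] 26
40 [593.6 593.9 594.3 594.9] 23
55 [592.9 593.8 594.1 594.5] 28
62 [592.9 593.6 594.3 594.7] 42
66 [593.6 594.  594.5 594.9] 29
69 [593.7 594.  594.7 594.9] 19
72 [593.3 594.1 594.9 598.1] 44
75 [593.8 595.9 599.1 601.9] 162
((489.2472229003906, 311.0047912597656), (18.086214065551758, 59.80657196044922), 65.90167236328125) 3503
```

View pics/s13c.png

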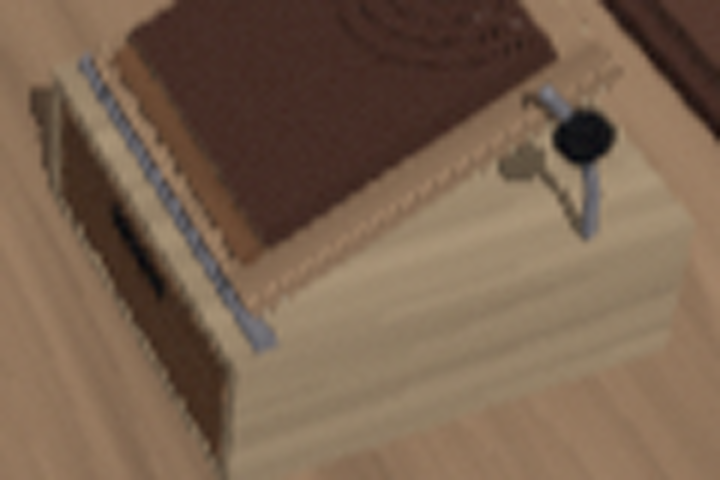

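View pics/wrist14.png

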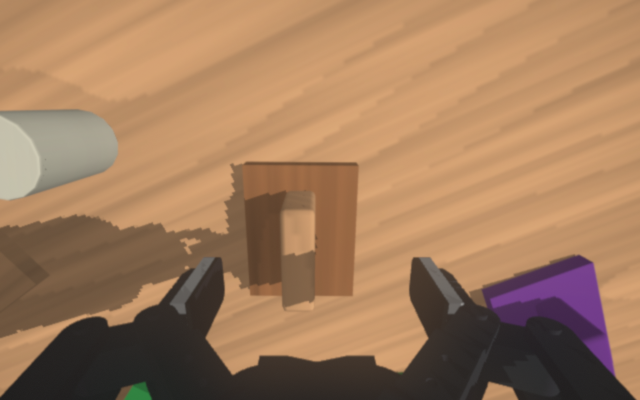

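The panel is flush with the frame to about 0.3 mm. The float in the wrist view is about 11 mm to one side, so I'm correcting that and then descending.

Emit:
play_rows:
  motion: [100,-0.1,1.1,0,0,0,0,100,-0.1,1.1,0,0,0,0,100,-0.1,1.1,-1.5,0,0,0,100,-0.1,1.1,-2.5,0,0,0,100,-0.1,1.1,-2.5,0,0,0]

```text
clock: 19.73
position: [489.7, 311.8, 10.5]
ee_rot: [0.979, -0.204, 0.003, 0.002]
contact_force: [0.3, 0.9, 0.3]
gripper_width: 85.4
```

```bash
python3 - <<'E'
from h import *
np.set_printoptions(precision=1,suppress=True)
s=arm.read_state();print(s["position"],s["ee_rot"],s["contact_force"])
from scipy.spatial.transform import Rotation as Ro
T=Ro.from_quat(s["ee_rot"]).as_matrix()
n="wrist";i=arm.camera_info(n);p,d=arm.get_image(n);cv2.imwrite(f"pics/{n}15.png",p[:,:,::-1])
P=cloud(d,i);q=P[(d>0)];Q=q[(abs(q[:,0]-488)<60)&(abs(q[:,1]-308)<60)];h=Q[(Q[:,2]>46)&(Q[:,2]<56)]
print(cv2.minAreaRect(h[:,:2].astype(np.float32)),len(h))
q=(P-s["position"])@T
for r,c in((258,212),(258,420),(275,215)): print(P[r,c],q[r,c])
E
```

```text
[489.7 311.8  10.5] [ 1.  -0.2  0.   0. ] [0.3 0.9 0.3]
((489.2793273925781, 309.6274719238281), (59.63936233520508, 101.88836669921875), 0.009669823572039604) 5687
[517.1 349.3  50.4] [ 10.4 -45.2 -40. ]
[481.6 266.8  51.6] [ 10.9  44.6 -41. ]
[511.4 349.1  55.9] [  5.3 -42.7 -45.5]
```

View pics/wrist15.png

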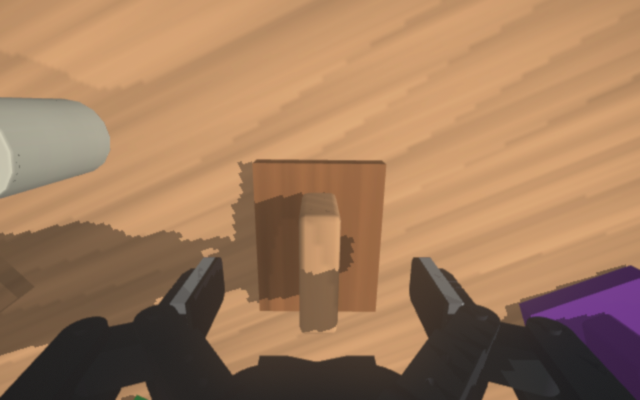

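Centred: the handle is at column 320 with the fingertips at about z 50. I'll lower 18 mm more and close.

Emit:
play_rows:
  motion: [100,0,0,-0.8,0,0,0,100,0,0,-1.4,0,0,0,100,0,0,-1.8,0,0,0,100,0,0,-1.8,0,0,0]

```text
clock: 20.27
position: [490.3, 312.5, -6.6]
ee_rot: [0.979, -0.204, 0.004, 0.001]
contact_force: [0.6, -0.2, 0.2]
gripper_width: 85.4
```

Emit:
play_rows:
  motion: [40,0,0,0,0,0,0,40,0,0,0,0,0,0,0,0,0,0,0,0,0,0,0,0,0,0,0,0,0,0,0,0,0,0,0]

```text
clock: 20.9
position: [490.6, 312.9, -5.9]
ee_rot: [0.979, -0.204, 0.004, 0.001]
contact_force: [-0.9, 0.6, 2.5]
gripper_width: 17.6
```

Emit:
play_rows:
  motion: [0,0,0,0.5,0,0,0,0,0,0,2,0,0,0,0,0,0,6,0,0,0,0,0,0,12,0,0,0,0,0,0,17,0,0,0]

```text
clock: 21.52
position: [490.6, 312.7, 167.1]
ee_rot: [0.979, -0.204, 0.004, -0.0]
contact_force: [0.8, 0.6, -1.9]
gripper_width: 17.2
```

```bash
python3 - <<'E'
from h import *
np.set_printoptions(precision=2,suppress=True)
s=arm.read_state();print(s["position"],s["ee_rot"],s["contact_force"],s["gripper_width"])
for n in("side","wrist"):
    p,d=arm.get_image(n);cv2.imwrite(f"pics/{n}16.png",p[:,:,::-1]);np.save(f"pics/{n}16.npy",d)
for cam in("top","side"):
    i=arm.camera_info(cam);d=np.load(f"pics/{cam}0.npy");P=cloud(d,i);im=cv2.imread(f"pics/{cam}0.png")
    n=np.array([-.4475*np.cos(np.radians(2)),-.4475*np.sin(np.radians(2)),.8943])
    reg=(P[...,0]>590)&(P[...,0]<770)&(P[...,1]>-40)&(P[...,1]<130)&(P[...,2]>90)
    g=im.astype(int).sum(2); m=(reg&(g<230)&(im[...,2].astype(int)-im[...,0]<45)).astype(np.uint8)
    m=cv2.morphologyEx(m,cv2.MORPH_CLOSE,np.ones((5,5)));m=cv2.morphologyEx(m,cv2.MORPH_OPEN,np.ones((7,7)))
    k,l,st,_=cv2.connectedComponentsWithStats(m);j=1+np.argmax(st[1:,4]);m=(l==j)
    e=cv2.erode(m.astype(np.uint8),np.ones((5,5)))>0
    q=P[e&(d>0)];c=q.mean(0);nn=np.linalg.svd(q-c,full_matrices=0)[2][2];nn*=np.sign(nn[2])
    print(cam,st[j],"n",nn,"tilt",np.arccos(nn[2]),"yaw",np.degrees(np.arctan2(-nn[1],-nn[0])),c)
    # ray-plane for mask pixels
    v,u=np.nonzero(m);F=f(i);r=np.stack([(u-i["cx"])/F,(v-i["cy"])/F,np.ones(len(u))],1)@i["R"];C=-i["t"]@i["R"]
    X=C+r*(((c-C)@nn)/(r@nn))[:,None]
    ex=np.array([nn[2],0,-nn[0]]);
    yaw=np.radians(2);ex=np.array([np.cos(yaw),np.sin(yaw),0]);ex-=nn*(ex@nn);ex/=np.linalg.norm(ex);ey=np.cross(nn,ex)
    ab=np.stack([(X-c)@ex,(X-c)@ey],1).astype(np.float32);R=cv2.minAreaRect(ab);print(R)
    pc=[(np.percentile(ab[:,k],0.7)+np.percentile(ab[:,k],99.3))/2 for k in(0,1)]
    print("centre rect",c+R[0][0]*ex+R[0][1]*ey,"pct",c+pc[0]*ex+pc[1]*ey)
    o=im.copy();o[m]=(0,255,255);cv2.imwrite(f"pics/m_{cam}.png",o)
E
```

```text
[490.63 312.75 167.08] [ 0.98 -0.2   0.   -0.  ] [ 0.79  0.62 -1.92] 17.163506326193176
top [ 314  116   51   56 2710] n [-0.45 -0.01  0.9 ] tilt 0.46144938907720406 yaw 1.7954370022961623 [675.75  45.5  143.66]
((-1.2546463012695312, 0.8808212280273438), (114.44681549072266, 125.67310333251953), 89.99131774902344)
centre rect [674.59  46.34 143.1 ] pct [674.79  45.7  143.19]
side [ 342  145   69   67 2694] n [-0.46 -0.02  0.89] tilt 0.4746872943160443 yaw 2.1891077435588415 [668.27  35.93 142.24]
((-2.3026046752929688, 3.476654052734375), (143.28533935546875, 151.186279296875), 0.060511041432619095)
centre rect [666.1   39.34 141.2 ] pct [666.64  39.43 141.47]
```

View pics/wrist16.png

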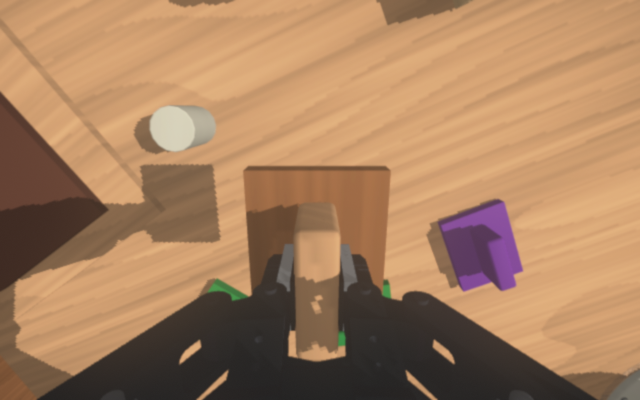

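View pics/side16.png

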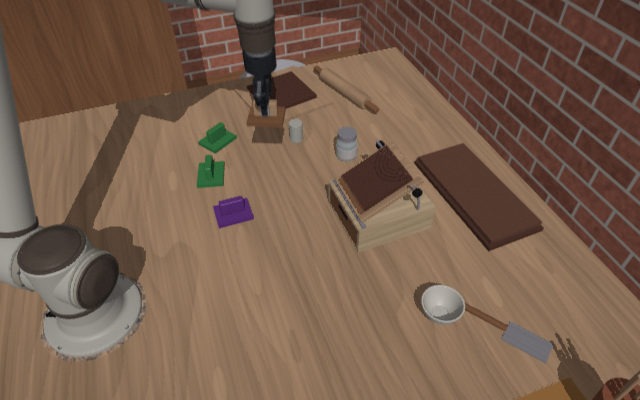

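View pics/m_top.png

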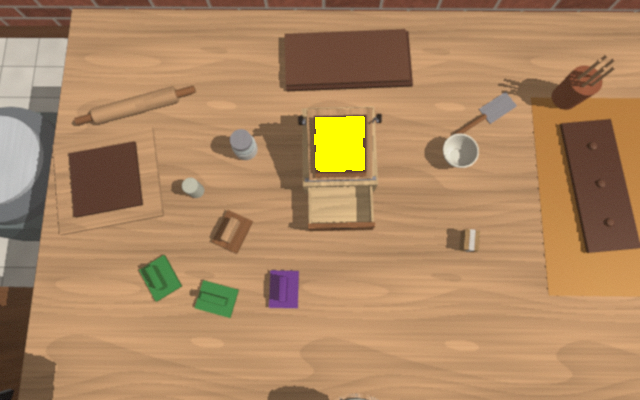

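```bash
cat > fl.py <<'E'
from h import *
from scipy.spatial.transform import Rotation as Ro
def floatpose(d,i,s,show=True):
    T=Ro.from_quat(s["ee_rot"]).as_matrix();q=(cloud(d,i)-s["position"])@T
    m=(d>0)&(abs(q[...,0])<60)&(abs(q[...,1])<55)&(q[...,2]>-30)&(q[...,2]<0)&(np.mgrid[0:400,0:640][0]<262)
    w=q[m]; k=w[(abs(w[:,1])>14)]
    A=np.c_[k[:,:2],np.ones(len(k))];c=np.linalg.lstsq(A,k[:,2],rcond=None)[0]
    return k,c
E
python3 - <<'E'
from fl import *
np.set_printoptions(precision=2,suppress=True)
s=arm.read_state();i=arm.camera_info("wrist");d=np.load("pics/wrist16.npy")
k,c=floatpose(d,i,s);print(len(k),"plane",c,"resid",np.std(k[:,2]-np.c_[k[:,:2],np.ones(len(k))]@c))
print("x max",np.percentile(k[:,0],99.5),"y",np.percentile(k[:,1],[.5,99.5]))
e=k[k[:,0]>15]
for x0 in(20,30,40):
    b=k[abs(k[:,0]-x0)<3];print(x0,np.percentile(b[:,1],[1,99]),np.median(b[:,2]))
for y0 in(-28,-20,20,28):
    b=k[abs(k[:,1]-y0)<3];print(y0,b[:,0].max(),np.median(b[:,2]))
E
```

```text
7747 plane [  0.04  -0.   -17.15] resid 1.758295793919231
x max 44.366622854967936 y [-34.65  34.92]
20 [-34.47  34.72] -16.34252566159676
30 [-34.49  34.66] -16.24497985871819
40 [-34.41  34.74] -16.141893795328418
-28 44.47917252341162 -16.29112279444143
-20 44.45197974740577 -16.243231740835135
20 44.40910495783416 -16.272193129828487
28 44.48044731828751 -16.282050126338657
```

The float is held square and centred. Its underside is about 5 mm behind the reported TCP and its x offset is -0.5 mm. I carry it to the stand, yawing to 2°.

Emit:
play_rows:
  motion: [0,1.5,-4,3,0,0,4,0,4,-9,6,0,0,10,0,6.5,-14.5,7,0,0,16,0,9,-20,7,0,0,21.5,0,11,-24,7,0,0,25.6]

```text
clock: 22.25
position: [600.5, 70.3, 234.0]
ee_rot: [1.0, 0.018, 0.004, -0.0]
contact_force: [0.4, 0.5, -2.1]
gripper_width: 17.3
```

```bash
cat > tgt.py <<'E'
from fl import *
C=np.array([675.3,45.5,144.0]);tilt=.463;yaw=np.radians(2)
ex=np.array([np.cos(tilt)*np.cos(yaw),np.cos(tilt)*np.sin(yaw),np.sin(tilt)]);ey=np.array([-np.sin(yaw),np.cos(yaw),0]);n=np.cross(ex,ey)
RT=np.stack([ex,-ey,-n],1)
def go(h,face=np.array([-0.5,0,-5])):
    s=arm.read_state();T=Ro.from_quat(s["ee_rot"]).as_matrix()
    p=C+h*n-RT@face
    print("shift cm",np.round((p-s["position"])/10,2),"rotvec deg",np.round(Ro.from_matrix(RT@T.T).as_rotvec(degrees=True),2),"F",np.round(s["contact_force"],2),"Fn",round(float(s["contact_force"]@n),2),"pos",np.round(s["position"],1),"clk",s["clock"])
E
python3 - <<'E'
from tgt import *
go(50)
E
```

```text
shift cm [ 5.52 -2.55 -4.95] rotvec deg [  0.91 -26.09  -0.1 ] F [ 0.35  0.47 -2.11] Fn -2.05 pos [600.5  70.3 234. ] clk 22.25
```

Emit:
play_rows:
  motion: [0,1,-0.6,0,0.2,-6,0,0,2.2,-1.4,0,0.4,-13,0,0,3.5,-2,-1,0.7,-20,0,0,4.8,-2.5,-2.5,0.9,-26,0,0,5.5,-2.5,-4,0.9,-26.1,0]

```text
clock: 22.88
position: [651.6, 45.9, 191.1]
ee_rot: [0.974, 0.017, 0.227, -0.003]
contact_force: [0.5, -1.1, -1.7]
gripper_width: 17.2
```

Emit:
play_rows:
  motion: [0,0,0,-0.5,0,0,0,0,0,0,-0.5,0,0,0]

```text
clock: 23.12
position: [655.4, 47.6, 188.9]
ee_rot: [0.973, 0.017, 0.229, -0.004]
contact_force: [-0.0, 0.4, -1.2]
gripper_width: 17.2
```

```bash
python3 - <<'E'
from tgt import *
np.set_printoptions(precision=2,suppress=True)
go(40);s=arm.read_state();print(s["joints"])
i=arm.camera_info("wrist");p,d=arm.get_image("wrist");cv2.imwrite("pics/w17.png",p[:,:,::-1])
k,c=floatpose(d,i,s);print("plane",c,"x max",np.percentile(k[:,0],99.5),"y",np.percentile(k[:,1],[.5,99.5]),np.median(k[:,2]))
# tile in world from wrist: plane fit
P=cloud(d,i);im=p.astype(int)
np.save("pics/w17.npy",d)
p,d=arm.get_image("side");cv2.imwrite("pics/s17.png",p[:,:,::-1])
E
```

```text
shift cm [ 0.47 -0.26 -1.33] rotvec deg [ 0.03  0.   -0.01] F [-0.03  0.41 -1.17] Fn -1.04 pos [655.4  47.6 188.9] clk 23.125
[ 0.38  0.24 -0.47  0.36 -0.45  0.94]
plane [  0.05  -0.   -17.43] x max 43.69020193038627 y [-34.92  34.65] -16.577014417960697
```

View pics/w17.png

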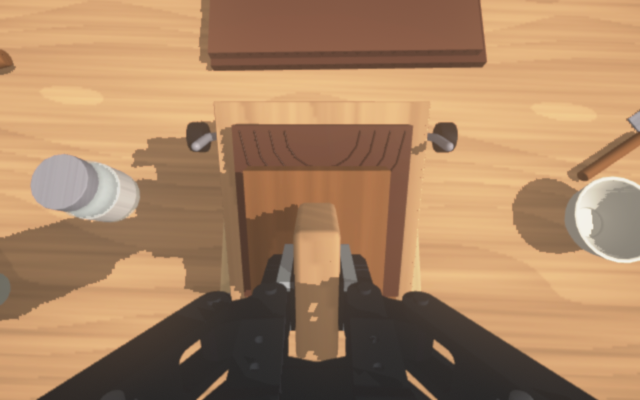

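View pics/s17.png

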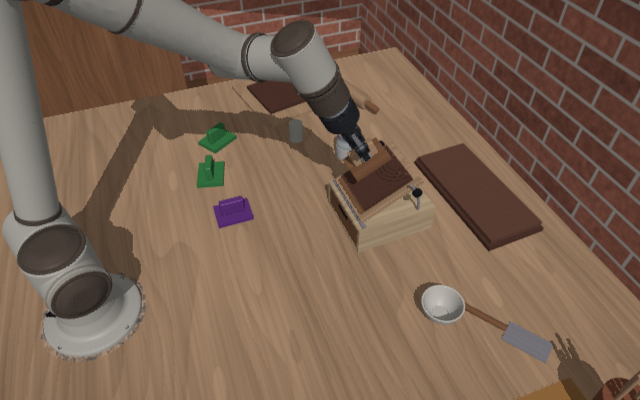

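```bash
python3 - <<'E'
from tgt import *
np.set_printoptions(precision=2,suppress=True)
s=arm.read_state();i=arm.camera_info("wrist");d=np.load("pics/w17.npy");im=cv2.imread("pics/w17.png")
P=cloud(d,i)
q=np.concatenate([P[130:164,245:402].reshape(-1,3),P[175:285,397:404].reshape(-1,3)])
q=q[(q[:,2]>90)&(q[:,2]<200)];c=q.mean(0)
for _ in range(3):
    nn=np.linalg.svd(q-c,full_matrices=0)[2][2];nn*=np.sign(nn[2]);r=(q-c)@nn;q=q[abs(r)<3];c=q.mean(0)
print("n",nn,"tilt",np.arccos(nn[2]),"yaw",np.degrees(np.arctan2(-nn[1],-nn[0])),"z at C",c[2]-((C-c)[:2]@nn[:2])/nn[2],len(q))
g=im.astype(int).sum(2)
print("row prof col320",g[115:135,320]);print("row140 L",g[140,225:245],"R",g[140,402:422]);print("row160",g[160,228:246],g[160,400:422])
def hit(u,v):
    F=f(i);r=np.array([(u-i["cx"])/F,(v-i["cy"])/F,1])@i["R"];o=-i["t"]@i["R"];X=o+r*((c-o)@nn)/(r@nn);return np.array([(X-C)@ex,(X-C)@ey])
for uv in((320,124),(260,124),(390,124),(234,140),(411,140),(236,160),(409,160)): print(uv,hit(*uv))
E
```

```text
n [-0.45 -0.02  0.89] tilt 0.4639862744153358 yaw 1.9895331076038942 z at C 142.9808387948624 5743
row prof col320 [521 521 521 520 520 520 521 520 492 359 282 285 289 291 289 290 288 289
 286 288]
row140 L [330 329 331 330 334 334 328 308 287 282 280 281 281 281 272 247 240 259
 275 278] R [238 254 286 297 298 297 298 300 304 352 455 492 497 500 504 508 511 518
 519 519]
row160 [318 320 319 321 320 312 284 272 271 272 272 272 271 269 271 271 269 254] [287 288 288 287 288 290 290 290 295 334 427 483 495 499 503 507 511 514
 519 519 521 524]
(320, 124) [63.97  0.94]
(260, 124) [63.94 40.45]
(390, 124) [ 64.01 -45.16]
(234, 140) [53.51 58.35]
(411, 140) [ 53.61 -59.91]
(236, 160) [40.06 58.01]
(409, 160) [ 40.15 -59.73]
```

The wrist view confirms tilt 0.464 and yaw 2.0°, with the tile centre within about 1 mm of my estimate. I update it and approach.

```bash
sed -i 's/675.3,45.5,144.0/674.4,44.7,142.6/; s/tilt=.463/tilt=.464/; s/-0.5,0,-5\]/-0.9,0,-4.7]/' tgt.py; python3 - <<'E'
from tgt import *
go(10);go(0);print(n)
E
```

```text
shift cm [ 1.68 -0.33 -4.21] rotvec deg [-0.01  0.05 -0.03] F [-0.17 -0.27 -1.98] Fn -1.69 pos [656.   48.  189.9] clk 23.225
shift cm [ 2.13 -0.32 -5.11] rotvec deg [-0.01  0.05 -0.03] F [-0.17 -0.27 -1.98] Fn -1.69 pos [656.   48.  189.9] clk 23.225
[-0.44725613 -0.01561853  0.89426954]
```

Emit:
play_rows:
  motion: [0,0.5,-0.2,-1.2,0,0,0,0,1,-0.3,-2.6,0,0,0,0,1.4,-0.3,-3.6,0,0,0,0,1.6,-0.3,-4,0,0,0,0,1.6,-0.3,-4,0,0,0]

```text
clock: 23.85
position: [671.6, 44.6, 148.5]
ee_rot: [0.973, 0.017, 0.229, -0.004]
contact_force: [-0.0, 0.2, -2.3]
gripper_width: 17.2
```

```bash
python3 - <<'E'
from tgt import *
go(0)
E
```

```text
shift cm [ 0.57  0.02 -0.97] rotvec deg [ 0.04 -0.06 -0.03] F [-0.02  0.24 -2.31] Fn -2.06 pos [671.6  44.6 148.5] clk 23.85
```

Emit:
play_rows:
  motion: [0,0.2,0,-0.3,0,0,0,0,0.35,0,-0.6,0,0,0,0,0.42,0,-0.7,0,0,0,0,0.42,0,-0.7,0,0,0]

```text
clock: 24.35
position: [675.7, 44.7, 141.8]
ee_rot: [0.973, 0.017, 0.23, -0.004]
contact_force: [-0.4, -0.2, -2.5]
gripper_width: 17.4
```

```bash
python3 - <<'E'
from tgt import *
go(0);print(arm.read_state()["wrist_torque"])
E
```

```text
shift cm [ 0.16  0.01 -0.3 ] rotvec deg [ 0.02 -0.03 -0.03] F [-0.37 -0.2  -2.46] Fn -2.03 pos [675.7  44.7 141.8] clk 24.35
[-4.75093474e-02  1.16100170e+00  2.83354037e-04]
```

Emit:
play_rows:
  motion: [0,0.06,0,-0.1,0,0,0,0,0.1,0,-0.2,0,0,0,0,0.1,0,-0.2,0,0,0]

```text
clock: 24.72
position: [676.6, 44.7, 139.8]
ee_rot: [0.973, 0.017, 0.23, -0.004]
contact_force: [0.9, -0.7, -1.4]
gripper_width: 16.9
```

Emit:
play_rows:
  motion: [0,0.04,0,-0.08,0,0,0,0,0.04,0,-0.08,0,0,0]

```text
clock: 24.98
position: [677.1, 44.7, 139.0]
ee_rot: [0.973, 0.017, 0.23, -0.004]
contact_force: [0.9, -0.2, -2.4]
gripper_width: 17.4
```

Emit:
play_rows:
  motion: [0,0.04,0,-0.09,0,0,0,0,0.04,0,-0.09,0,0,0]

```text
clock: 25.22
position: [677.5, 44.7, 138.4]
ee_rot: [0.973, 0.017, 0.23, -0.004]
contact_force: [-1.4, 0.5, 0.0]
gripper_width: 17.3
```

Emit:
play_rows:
  motion: [0,0.04,0,-0.09,0,0,0,0,0.04,0,-0.09,0,0,0]

```text
clock: 25.48
position: [677.6, 44.7, 138.2]
ee_rot: [0.973, 0.017, 0.23, -0.004]
contact_force: [-5.8, 0.3, 3.7]
gripper_width: 17.0
```

Contact: about 8 N normal relative to hanging free, with some downslope pull. A small further nudge, then check flushness.

Emit:
play_rows:
  motion: [0,-0.01,0,-0.05,0,0,0,0,-0.01,0,-0.05,0,0,0,0,-0.01,0,-0.05,0,0,0]

```text
clock: 25.85
position: [677.6, 44.7, 138.2]
ee_rot: [0.973, 0.017, 0.23, -0.004]
contact_force: [-7.0, 0.8, 5.2]
gripper_width: 17.2
```

```bash
python3 - <<'E'
from tgt import *
np.set_printoptions(precision=2,suppress=True)
go(0);s=arm.read_state();T=Ro.from_quat(s["ee_rot"]).as_matrix()
dF=s["contact_force"]-np.array([-.2,0,-2.25]);print("dF",dF,"n",dF@n,"ex",dF@ex,"ey",dF@ey,"tau",s["wrist_torque"],s["joints"],s["gripper_width"])
i=arm.camera_info("wrist");p,d=arm.get_image("wrist");cv2.imwrite("pics/w18.png",p[:,:,::-1])
k,c=floatpose(d,i,s);print("sole plane tool",c,"xmax",np.percentile(k[:,0],99.5))
P=cloud(d,i)
X=(P-C);h=X@n;a=X@ex;b=X@ey;ok=(d>0)
t=ok&(a>52)&(a<62)&(abs(b)<50);print("tile top strip h",np.median(h[t]),t.sum())
t=ok&(a>5)&(a<43)&(abs(b)>15)&(abs(b)<33)&(abs(h-12)<6);print("sole top h",np.median(h[t]),t.sum())
for lo,hi in((5,15),(15,25),(25,35),(35,43)):
    for sg in(-1,1):
        u=t&(a>lo)&(a<hi)&(b*sg>0);print(lo,sg,np.median(h[u]),u.sum())
np.save("pics/w18.npy",d)
for nm in("side","top"):
    p,d=arm.get_image(nm);cv2.imwrite(f"pics/{nm}18.png",p[:,:,::-1])
    np.save(f"pics/{nm}18.npy",d)
p=cv2.imread("pics/side18.png");cv2.imwrite("pics/s18c.png",cv2.resize(p[110:260,280:450],None,fx=4,fy=4,interpolation=2))
E
```

```text
shift cm [-0.03  0.01  0.06] rotvec deg [ 0.02  0.05 -0.04] F [-6.95  0.83  5.23] Fn 7.77 pos [677.6  44.7 138.2] clk 25.85
dF [-6.75  0.83  7.48] n 9.697598279709908 ex -2.660872044894098 ey 1.063467523222532 tau [0.12 1.86 0.1 ] [ 0.34  0.33 -0.52  0.47 -0.3   0.84] 17.206882008298106
sole plane tool [  0.1    0.   -12.21] xmax 59.748350659293415
tile top strip h -0.8180440984939372 4007
sole top h 11.334734825285434 5320
5 -1 11.43789085683699 633
5 1 11.392932703863039 634
15 -1 11.332353479999554 686
15 1 11.36747528317008 694
25 -1 11.351392583512018 732
25 1 11.283173423229238 724
35 -1 11.278491205534142 605
35 1 11.188646106881162 612
```

View pics/w18.png

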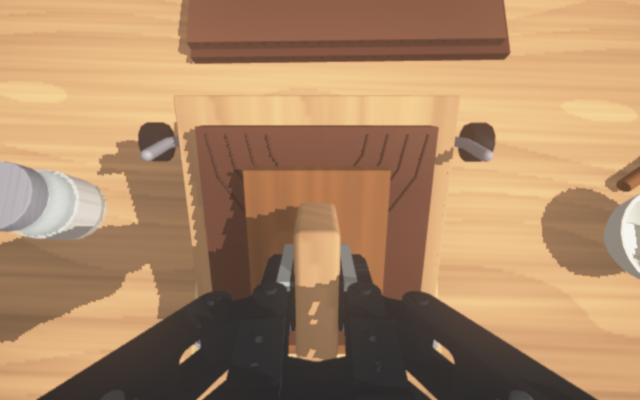

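View pics/s18c.png

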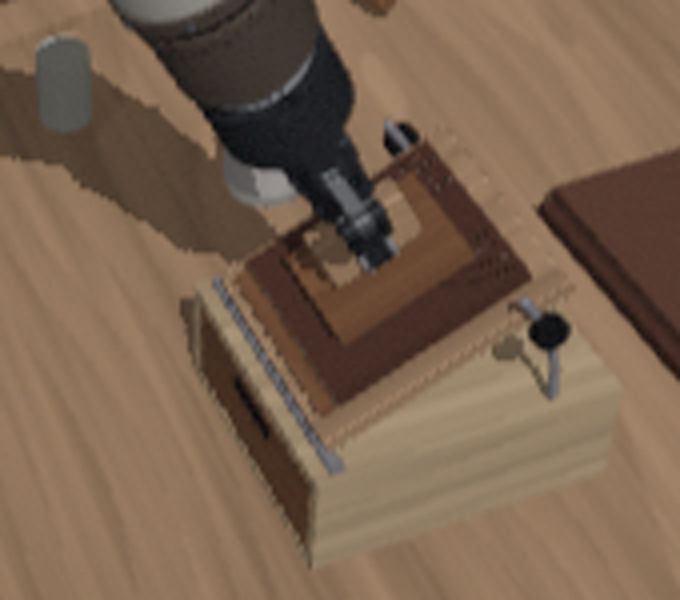

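The float lies flush (sole top 12.1 mm above the tile) at about 9.7 N normal. Last I check centring, squareness and the slope.

```bash
python3 - <<'E'
from tgt import *
np.set_printoptions(precision=2,suppress=True)
i=arm.camera_info("wrist");d=np.load("pics/w18.npy");im=cv2.imread("pics/w18.png");P=cloud(d,i)
X=P-C;h=X@n;a=X@ex;b=X@ey
q=P[(d>0)&(a>51)&(a<62)&(abs(b)<52)|((d>0)&(abs(b+47)<8)&(a>0)&(a<60)&(abs(h)<5))];c=q.mean(0);nn=np.linalg.svd(q-c,full_matrices=0)[2][2];nn*=np.sign(nn[2])
print("tile tilt",np.arccos(nn[2]),"yaw",np.degrees(np.arctan2(-nn[1],-nn[0])))
F=f(i);o=-i["t"]@i["R"]
def hit(u,v,H):
    r=np.array([(u-i["cx"])/F,(v-i["cy"])/F,1])@i["R"];pt=C+(H)*n;X=o+r*((pt-o)@n)/(r@n);return np.array([(X-C)@ex,(X-C)@ey])
g=im.astype(int).sum(2)
print(g[120:132,320],g[162:176,280]);print(g[150,196:216],g[150,425:448]);print(g[200,236:254],g[200,380:398])
s=arm.read_state();print(s["contact_force"],s["clock"])
E
```

```text
tile tilt 0.4595711563178263 yaw 1.8661157124018342
[550 550 549 547 514 376 285 299 310 311 311 309] [290 286 282 280 270 270 268 280 321 362 375 377 376 377]
[340 312 296 290 292 292 290 290 291 290 291 287 271 255 277 272 283 291
 293 292] [306 315 318 317 316 315 318 316 318 321 363 462 515 528 529 533 538 540
 540 511 453 457 508]
[172 178 188 198 195 198 198 201 254 346 372 371 370 367 364 361 361 359] [378 378 378 378 380 380 380 377 356 307 287 287 287 283 272 243 222 225]
[-7.68  0.95  5.25] 26.0
```

```bash
python3 - <<'E'
from tgt import *
np.set_printoptions(precision=2,suppress=True)
i=arm.camera_info("wrist");F=f(i);o=-i["t"]@i["R"]
def hit(u,v,H):
    r=np.array([(u-i["cx"])/F,(v-i["cy"])/F,1])@i["R"];pt=C+H*n;X=o+r*((pt-o)@n)/(r@n);return np.array([(X-C)@ex,(X-C)@ey])
print("tile top",hit(320,125,-.8),"L",hit(197,150,-.8),"R",hit(435.5,150,-.8))
print("sole top edge",hit(280,170,11.3),"L",hit(244.5,200,11.3),"R",hit(388.7,200,11.3))
for cam in("top","side"):
    d0=np.load(f"pics/{cam}0.npy");d1=np.load(f"pics/{cam}18.npy");ii=arm.camera_info(cam);P0=cloud(d0,ii)
    X=P0-C;m=(d0>0)&(d1>0)&(abs(X@n)<6)&(X@ex>50)&(X@ex<62)&(abs(X@ey)<55)&(abs(d1-d0)<15)
    print(cam,"depth change at tile top strip",np.median((d1-d0)[m]) if m.sum() else None,m.sum())
s=arm.read_state();dF=s["contact_force"]-np.array([-.2,0,-2.25]);print(dF@n,dF@ex,dF@ey,s["clock"])
E
```

```text
tile top [64.5  -1.67] L [52.21 60.01] R [ 52.32 -59.71]
sole top edge [44.54 17.29] L [29.69 35.04] R [ 29.75 -35.12]
top depth change at tile top strip -0.080078125 255
side depth change at tile top strip -0.5427246 179
10.041056993502329 -3.2990591964723457 1.2108896369927304 26.0
```

Centred within 0.5 mm, squared, slope unchanged, 10 N. I hold for a moment to confirm it is steady.

Emit:
play_rows:
  motion: [0,0,0,0,0,0,0,0,0,0,0,0,0,0,0,0,0,0,0,0,0,0,0,0,0,0,0,0,0,0,0,0,0,0,0]

```text
clock: 26.62
position: [677.6, 44.7, 138.2]
ee_rot: [0.973, 0.017, 0.23, -0.004]
contact_force: [-7.9, -0.4, 5.1]
gripper_width: 17.3
```

```bash
python3 - <<'E'
from tgt import *
s=arm.read_state();dF=s["contact_force"]-np.array([-.2,0,-2.25]);print(dF@n,dF@ex,dF@ey,s["position"],s["gripper_width"],s["clock"],np.abs(s["joint_vel"]).max())
if 8.5<dF@n<12.5: print(arm.job_done())
E
```

```text
10.042417257122686 -3.603059962456718 -0.14003031982994907 [677.59537742  44.70785829 138.18369596] 17.27047212218797 26.625 0.0012205138922349043
the job is handed in; nothing more can be done
None
```

I put the packet in the drawer and pushed the drawer shut. Then I picked up the wooden float and handed the job in while still gripping and pressing it on the tile. One force spike on the way may break the 120 N wrist limit (first point below).

**Last checks, at 26.6 s:**
- **Drawer:** the panel was flush with the stand's front to about 0.3 mm, and I felt the stop at about 11 N.
- **Float:** it was flush on the tile, with the sole's top 12.1 mm above the tile face. It was centred within about 0.5 mm and square with the tile.
- **Press:** 10.0 N normal and steady, with the arm at rest.
- **Slope:** unchanged within measurement (about 0.46 rad before and after; depth at the tile's upper edge shifted 0.5 mm or less).
- **Jar, bowl and prop:** I did not touch them, but took no separate final measurement of them.

**What went wrong or disagreed:**
- **Force spike:** at about 9.7 s, while I retracted and tilted quickly in free air, the wrist force read about 130 N for a moment. Nothing was touching, and joint 3 was at its lower limit (about -1.07). The reading was back near zero 0.1 s later. It may count against the 120 N limit or the joint range.
- **Joint 5:** during the drawer push it came to -0.161, almost at its -0.16 limit.
- **Fingertip position:** both cameras showed the shut fingertips about 25 mm behind the reported TCP.
    - My first drawer push passed over the panel without contact, so I corrected for this and pushed again.
    - I had placed the packet before noticing, so it was held only near its top and dropped perhaps 10 mm into the drawer. It landed upright.

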